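Load power modules onto a base plate

ROBOT

A 7-joint arm with a two-finger parallel gripper is mounted at the origin on the work surface. World frame = base frame: x ahead of the robot, y to its left, z up, the work surface at z = 0. Lengths are in m, angles in rad, forces in N, time in s.
With the tool pointing down it reaches from about 0.4 to 0.85 m from the base axis. Payload 4.5 kg.
Tool frame: the origin (TCP) lies at the very end of the fingers, on their centre line; the grasp point (between the pads) lies 19 mm behind it; z points along the fingers, y is the line along which they close (so a half turn about z gives the same grasp; the last joint's range is limited). The gripper opens to 88 mm and grips with 3 to 60 N. Pads are 18 mm wide; open, the fingers measure 123 mm over their backs; the gripper's body (75 mm by 187 mm) begins 45 mm behind the grasp point.
Start: joints at [1.192, 0.689, -0.195, 1.565, 0.157, 0.902, -0.215], TCP at [0.251, -0.573, 0.207] pointing down, gripper open.
Joint ranges: [-3.01, 3.01], [-0.46, 2.08], [-1.47, 1.51], [0.13, 2.56], [-1, 4.14], [0.04, 2.09], [-2.66, 2.66]. Speed limits (rad/s): [2.57, 2.57, 3.14, 3.14, 3.14, 3.14, 3.14].

INTERFACE

Orientations are given as a unit quaternion [x, y, z, w].
In Python, from plant import r gives the robot as it stands. The module is installed in compiled form; this text tells all that it offers.
- The arm moves only by the tool step_arm, never from a script. Its argument "increments" is a list of rows, each a list of 2 entries, a list of its own where there are three numbers: the shift along the world's x, y, z in cm, then the turn, a rotation vector about the world's x, y, z in degrees. A call has exactly 10 rows; each row shifts and turns the commanded pose from where the row before left it; what a row does not reach is not made up. A row lasts 1/10 s, in which the tool goes at most 50 mm and 8.59 degrees, less where a joint would pass 70% of its speed; a pose out of reach is approached as far as the arm can. A call is refused whole if a number of a shift passes 5 or a number of a turn 8.59, either way. A call with a gripper value outside its range is refused whole. "fingers" is the opening, from 0 (shut) to 1 (fully open), set as the call begins (left out, the last holds). The fingers move at their own pace and stop on an object; "grip_force" is the grip in N (left out, the last holds). Time passes only in rows, so rows that do not move let the fingers close, or fill a call up. It gives the time, the measured TCP pose, the force, the opening and the grip force at its end, in the units of the state.
- r.get_state(): the state, without advancing time (a new reading comes with each control period).
- r.snapshot(name): name is "scene" or "side" or "wrist"; returns (picture, depth): 480x640x3 uint8, red, green, blue; 480x640 float32, m along the optical axis (not along the pixel's ray), 0 where there is no reading.
- r.calibration(name): a dict with "fov_y" (degrees; the focal length in pixels is half the picture's height over the tangent of half this angle, whatever the lens; pixels are square), "cx", "cy" (the principal point, pixels), "k1" (the pictures are not rectified: a ray, as slopes to the right and down, at radius r is drawn at 1 + k1 r^2 times it, then the intrinsics apply), "R" (3x3) and "t" (3): a world point X has camera coordinates R X + t. Camera axes: x right, y down, z forward; pixel columns grow to the right and rows downward; lengths in m; the calibration is good to about 2 mm. A picture is of the moment at which its call begins: read the wrist's pose just before it. calibration takes no time and is no camera call; for the wrist camera it gives the pose at the moment of the call.
- r.finish_job(): hands the job in; it is judged then, once.
The state is a dict: "clock": time; "q": joint angles; "qd": joint speeds; "joint_torque": joint torques, N m; "tool_pos": TCP position; "eef_rot": TCP orientation; "contact_force": force on the tool from outside, world axes, zero at the start; "moment": the same for the moment, N m; "opening": opening from 0.0 (shut) to 1.0 (fully open); "finger_force": force on a finger pad.
Only numpy, scipy, OpenCV 4.12 (cv2) and the standard library are available. Lean on these libraries where they do the work, as an engineer would, in place of code of your own. Each camera call takes 0.05 s, during which the arm holds its last target. There are 200 camera calls.

TASK

Slide the top plate sideways off the stack until it lies square and wholly on the ledge beside it, leaving the lower plates where they are. Then free every low power module from the touching row on the mat: push it lengthwise out of the far side of the row until it is quite clear, without shifting the tall finned heat sinks, and only then pick it up and lay it flat on the plate. The modules must end lying side by side across the width of the plate, each wholly on it and none on top of another; do not disturb the bottle, spool or meter.

Things in the scene. Friction and masses are not known exactly. Their poses are not given: they have to be found in the camera images.
- plate_top: Top one of three stacked bare aluminium base plates, 104 (x) x 200 (y) x 10 mm thick, 0.4 to 0.8 kg; origin: centre of underside. At the start its underside is 26 mm above the bench: 3 mm above the pocket walls, 2 mm above the ledge. It slides freely onto the ledge along the stand's +x, 132 mm from stack centre to ledge centre. Too wide to grip.
- plate_mid: One of the two bare plates below the top one in the pocket of the stand, same size as the top plate; held sideways by the pocket walls with 1.5 mm play. Origin: centre of its underside. Stays where it is.
- plate_low: One of the two bare plates below the top one in the pocket of the stand, same size as the top plate; held sideways by the pocket walls with 1.5 mm play. Origin: centre of its underside. Stays where it is.
- stand: Grey stand fixed to the bench, 270 (x) x 250 (y) mm. Its half nearer the robot (-x) is a shallow pocket with 23 mm high walls that holds the stack of plates, stack centre at x = -75.5 mm, y = 0; beyond it (+x) is a level ledge 157 (x) x 250 (y) mm, 24 mm high. Origin: centre of underside; its x axis points from stack to ledge.
- ledge (a point): Centre of the ledge's top surface, 24 mm above the bench, axes as the stand's. x edges of the ledge at -78.5 and +78.5 mm, y edges at -125 and +125 mm.
- mat: Teal mat fixed to the bench, 280 (x) x 260 (y) x 3 mm thick. Origin: centre of underside; x points away from the robot. On its near half is a touching row along y: sink, module, sink, module, sink, module, sink, 35 mm between centres, all lengthwise along x, centres at x = -55 mm (row from x = -101 to -9 mm). The far half is free.
- flux: White flux bottle, 48 mm across, 110 mm high, loose, standing at the left of the work; origin: centre of its underside. Not to be disturbed.
- spool: Black solder spool, 60 mm across, 50 mm high, loose; origin: centre of its underside. Not to be disturbed.
- meter: Yellow and black multimeter lying flat, 150 (x) x 78 (y) x 36 mm, loose; origin: centre of its underside. Not to be disturbed.
- module1: Low flat-topped aluminium power module: plain block 92 (x) x 44 (y) x 22 mm high, 0.13 to 0.25 kg. Origin: centre of underside. Starts in the touching row on the mat, its x along the mat's x, a heat sink against each long side, so it cannot be gripped across its 44 mm until out of the row. Two or three of the three modules are present; an absent one leaves its slot empty.
- module2: Low flat-topped aluminium power module: plain block 92 (x) x 44 (y) x 22 mm high, 0.13 to 0.25 kg. Origin: centre of underside. Starts in the touching row on the mat, its x along the mat's x, a heat sink against each long side, so it cannot be gripped across its 44 mm until out of the row. Two or three of the three modules are present; an absent one leaves its slot empty.
- module3: Low flat-topped aluminium power module: plain block 92 (x) x 44 (y) x 22 mm high, 0.13 to 0.25 kg. Origin: centre of underside. Starts in the touching row on the mat, its x along the mat's x, a heat sink against each long side, so it cannot be gripped across its 44 mm until out of the row. Two or three of the three modules are present; an absent one leaves its slot empty.
- sink1: Finned aluminium heat sink, 92 (x) x 26 (y) x 38 (high) mm, 0.2 kg, loose. Origin: centre of its underside. One of the four tall members of the row on the mat; stays where it is.
- sink2: Finned aluminium heat sink, 92 (x) x 26 (y) x 38 (high) mm, 0.2 kg, loose. Origin: centre of its underside. One of the four tall members of the row on the mat; stays where it is.
- sink3: Finned aluminium heat sink, 92 (x) x 26 (y) x 38 (high) mm, 0.2 kg, loose. Origin: centre of its underside. One of the four tall members of the row on the mat; stays where it is.
- sink4: Finned aluminium heat sink, 92 (x) x 26 (y) x 38 (high) mm, 0.2 kg, loose. Origin: centre of its underside. One of the four tall members of the row on the mat; stays where it is.
Mind the look-alikes: they are no part of the job. Leave any blue look-alike of the module1 alone. What is shaped like the module3 but pink is not meant.

How it is judged:
On the way:
1. The top plate has been slid off the stack and lies square and wholly on the ledge (x of plate_top in the frame of ledge between -0.025 and 0.025 m and y of plate_top in the frame of ledge between -0.027 and 0.027 m and z of plate_top in the frame of ledge between -0.003 and 0.004 m and angle between the x axis of plate_top and the x axis of ledge, either way round below 0.15 rad and angle between plate_top's own z axis and vertical below 0.05 rad and linear speed of plate_top below 0.01 m/s), for 0.3 s.
At the end, for the whole second after the job is handed in: Top plate flat on the ledge, centre within 25 mm (x) and 27 mm (y) of the ledge's, square to 0.15 rad. Every module present flat on the plate, lengthwise along its 104 mm side to 0.2 rad, centre within 18 mm (x) and 86 mm (y) of the plate's. All at rest (all of step 1 and x of module1 in the frame of plate_top between -0.018 and 0.018 m and y of module1 in the frame of plate_top between -0.086 and 0.086 m and z of module1 in the frame of plate_top between 0.006 and 0.014 m and angle between the x axis of each of module1, module2, module3 and the x axis of plate_top, either way round below 0.2 rad and angle between each of module1, module2, module3's own z axis and vertical below 0.08 rad and linear speed of each of module1, module2, module3 below 0.01 m/s and x of module2 in the frame of plate_top between -0.018 and 0.018 m and y of module2 in the frame of plate_top between -0.086 and 0.086 m and z of module2 in the frame of plate_top between 0.006 and 0.014 m and x of module3 in the frame of plate_top between -0.018 and 0.018 m and y of module3 in the frame of plate_top between -0.086 and 0.086 m and z of module3 in the frame of plate_top between 0.006 and 0.014 m); the robot touches nothing.
It fails at once if A finned heat sink of the row was shifted (more than 12 mm) or tipped (distance of any of sink1, sink2, sink3, sink4 from where it was at the start of the episode above 0.012 m or angle between any of sink1, sink2, sink3, sink4's own z axis and vertical above 0.3 rad).
It fails at once if A lower plate of the stack was disturbed (more than 8 mm) (distance of any of plate_mid, plate_low from where it was at the start of the episode above 0.008 m).
It fails at once if A power module was lifted while it was still between the heat sinks, instead of being pushed clear of the row first ((z of module1 in the frame of mat between 0.015 and 0.05 m and x of module1 in the frame of mat between -0.14 and 0.03 m and y of module1 in the frame of mat between -0.12 and 0.12 m) or (z of module2 in the frame of mat between 0.015 and 0.05 m and x of module2 in the frame of mat between -0.14 and 0.03 m and y of module2 in the frame of mat between -0.12 and 0.12 m) or (z of module3 in the frame of mat between 0.015 and 0.05 m and x of module3 in the frame of mat between -0.14 and 0.03 m and y of module3 in the frame of mat between -0.12 and 0.12 m)).
It fails at once if A bystander (bottle, spool or meter) was moved (more than 25 mm) (distance of any of flux, spool, meter from where it was at the start of the episode above 0.025 m).
Of module1, module2, module3 only 2 to 3 are there at a start; the rules pass over those that are not, and their reading is None.
At some moment in a run one of plate_top may be knocked a few centimetres aside while the robot is not near it.
Once in a run the grip may slacken for a moment while it holds something.
It also fails if it takes over 210 s, if anything falls off the work surface, if the arm or the gripper's body presses on something with over 40 N, if the wrist force passes 120 N, or if a joint passes its speed limit or range.

## Working session

There is one attempt and no reset: what is moved stays moved. The work goes in short steps, Python scripts to look and compute and a tool call to move; the robot and the scene stay as the last step left them, time stands still between calls to the robot, and variables do not carry over. Pictures are saved under pics/ and viewed, at most 14 in all, crops included, and the job is handed in when it is done.

Besides the shell and the picture viewer there is one more tool, called after "Request:" in YAML: its name, and indented under it one key for each argument. step_arm: Moves the arm, as the interface text tells. Its arguments: {"type":"object","properties":{"increments":{"type":"array","items":{"type":"array"}},"fingers":{"type":"number"},"grip_force":{"type":"number"}},"required":["increments"]}

```bash
mkdir -p pics; cat > h.py <<'E'
import numpy as np, cv2
from plant import r
def K(c):
    f=240/np.tan(np.radians(c["fov_y"])/2); return f
def cloud(name, save=None):
    c=r.calibration(name); im,d=r.snapshot(name)
    if save: cv2.imwrite(save, im[:,:,::-1])
    f=K(c); v,u=np.mgrid[0:480,0:640]
    M=np.array([[f,0,c["cx"]],[0,f,c["cy"]],[0,0,1.]])
    p=cv2.undistortPoints(np.stack([u,v],-1).reshape(-1,1,2).astype(float),M,np.array([c["k1"],0,0,0.])).reshape(480,640,2)
    P=np.dstack([p*d[...,None],d])
    R=np.array(c["R"]);t=np.array(c["t"])
    W=(P-t)@R
    W[d<=0]=np.nan
    return im,W
def st():
    s=r.get_state(); print("t",round(s["clock"],2),"pos",np.round(s["tool_pos"],4),"rot",np.round(s["eef_rot"],3),"F",np.round(s["contact_force"],1),"op",round(s["opening"],3),"ff",np.round(s["finger_force"],1)); return s
E
python3 - <<'E'
from h import *
st()
for n in("scene","side"):
    im,W=cloud(n,f"pics/{n}0.png"); np.savez(f"/tmp/{n}0.npz",im=im,W=W)
    print(n,r.calibration(n))
E
```

```text
t 0.0 pos [ 0.2504 -0.5719  0.2066] rot [ 0.979  0.205 -0.    -0.001] F [-0.1  0.7  1.1] op 0.999 ff 0.0
scene {'fov_y': 45.93557248769857, 'cx': 325.28422605327523, 'cy': 238.02312567158882, 'k1': -0.17683204865249796, 'R': array([[-0.05405939,  0.99848139, -0.01060612],
       [ 0.75416197,  0.03386531, -0.65581466],
       [-0.65445955, -0.04345167, -0.75484743]]), 't': array([ 0.01377952, -0.35114438,  1.76060136])}
side {'fov_y': 56.77744553600132, 'cx': 322.19700105689236, 'cy': 235.08019742379747, 'k1': 0.02831558748556657, 'R': array([[-0.79006937, -0.61264199, -0.02145208],
       [-0.38827786,  0.52719366, -0.75584863],
       [ 0.474374  , -0.58884348, -0.65439488]]), 't': array([0.41826305, 0.25963212, 0.87852395])}
```

View pics/scene0.png

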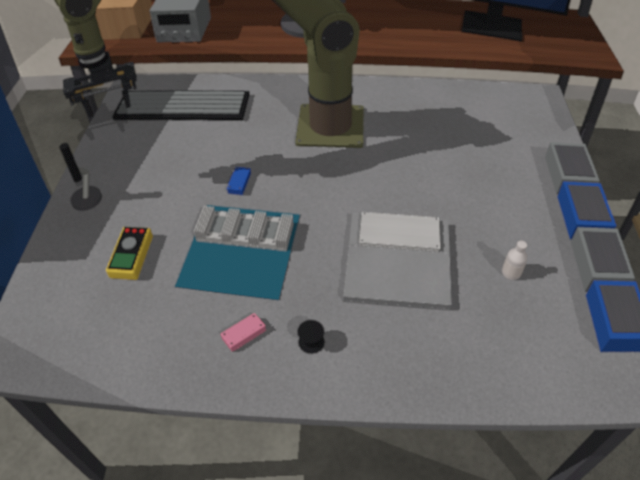

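View pics/side0.png

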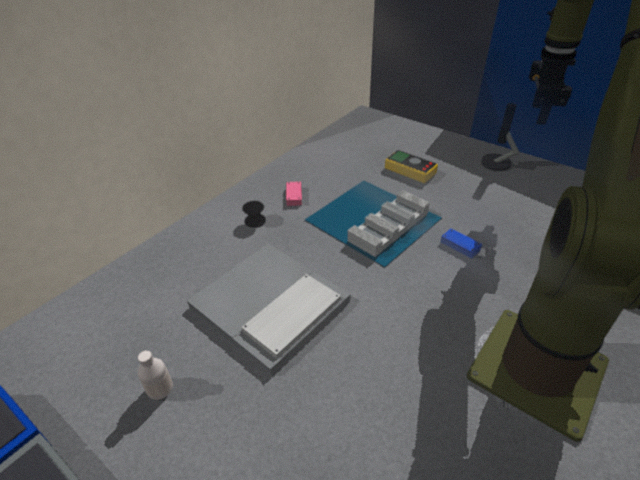

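The scene view shows the plate stack at (400,230) and the row on the teal mat at (245,228). The candidates for a module are the light blocks in the slots at about (217,225), (243,228) and (270,231). The blue block at (240,180) and the pink block at (243,332) are look-alikes, so I leave them. I choose the blocks inside the row.

```bash
python3 - <<'E'
from h import *
def rect(P,l):
    (c,s,a)=cv2.minAreaRect(np.float32(P*1000)); print(l,np.round(c,1),np.round(s,1),round(a,2),len(P))
for n in("scene","side"):
    z=np.load(f"/tmp/{n}0.npz"); im,W=z["im"],z["W"]; hsv=cv2.cvtColor(im,cv2.COLOR_RGB2HSV)
    x,y,Z=W[...,0],W[...,1],W[...,2]
    H,S,V=hsv[...,0],hsv[...,1],hsv[...,2]
    mat=(H>85)&(H<105)&(S>150)&(abs(Z)<.02)&(x>.2)&(x<.9)&(y<.1)
    rect(W[mat][:,:2],"mat far etc")
    c=W[mat].mean(0);print("z",c)
    pl=(abs(Z-.036)<.006)&(S<40)&(V>150)&(y>-.1)&(y<.5)&(x>.3)&(x<.8)
    rect(W[pl][:,:2],"plate");print(np.nanmedian(Z[pl]))
    sd=(Z>.014)&(Z<.05)&(y>-.1)&(y<.3)&(x>.3)&(x<.9)
    rect(W[sd][:,:2],"stand")
    sk=(Z>.032)&(Z<.055)&(y<-.08)&(y>-.5)&(x>.3)&(x<.62)&(S<60)
    rect(W[sk][:,:2],"sinks")
    for nm,m in(("pink",(H>160)&(S>90)&(x>.6)),("yel",(H>20)&(H<35)&(S>150)&(Z<.08)&(x>.3)&(y<-.2)),("blue",(H>108)&(H<125)&(S>180)&(y<0)&(y>-.4)&(x>.2)&(x<.6)&(Z<.06)),("spool",(V<45)&(x>.6)&(x<1)&(y>-.2)&(y<.2)&(Z>.03)&(Z<.08))):
        if m.sum()>20: rect(W[m][:,:2],nm)
z=np.load("/tmp/scene0.npz")["im"][195:260,180:310,::-1]
a=cv2.resize(z,None,fx=6,fy=6,interpolation=cv2.INTER_CUBIC); cv2.imwrite("pics/row0.png",a)
E
```

```text
mat far etc [ 513.6 -202.9] [255.6 280.7] 84.02 4743
z [ 0.57585039 -0.2058218   0.00347047]
plate [478.2 289.2] [393.9 129.9] 77.84 2355
0.035425823938450306
stand [584.5 120.5] [393.9 409.8] 9.47 8824
sinks [ 483. -293.] [173.2 439. ] 15.06 1469
pink [ 762.3 -154.6] [46.4 96.9] 38.97 779
yel [ 556.3 -476.7] [ 75.7 147.1] 86.89 591
blue [ 276.5 -241.5] [41.3 90.4] 82.22 337
spool [776.2  -3.5] [56.7 52.4] 18.24 459
mat far etc [ 453.5 -683. ] [1224.   366.2] 84.79 2280
z [ 0.54273812 -0.17086407  0.00069095]
plate [455.  198.5] [201.6 104.5] 86.7 3439
0.03428486882989989
stand [580.9 120.7] [394.9 410.2] 9.38 10094
sinks [ 483. -299.] [171.5 451.3] 16.05 1333
pink [ 769.8 -168.6] [ 46.2 131.9] 41.67 345
yel [ 536.3 -453.9] [156.5  63.6] 23.3 85
blue [ 270.4 -248.6] [39.6 80.4] 73.34 213
spool [767.4  -1. ] [51.2 54.8] 70.2 212
```

View pics/row0.png

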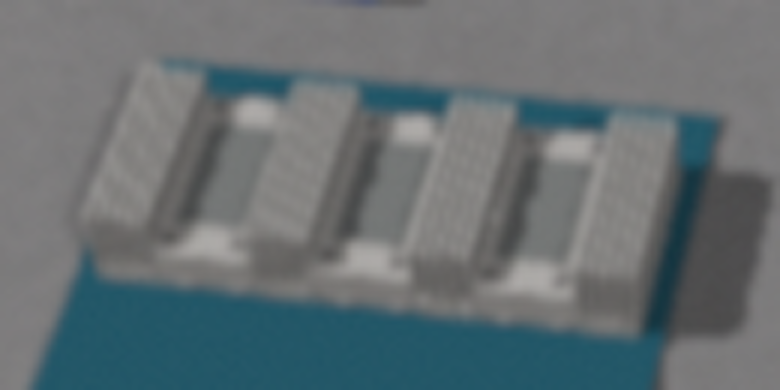

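Row crop: all three slots hold a module, with white ends and a grey top, between four finned sinks. The cleaned-up fits come next.

```bash
cat >> h.py <<'E'
def fit(W,m,l,er=1):
    m=cv2.erode(m.astype(np.uint8),np.ones((3,3)),iterations=er)
    n,lab,s,_=cv2.connectedComponentsWithStats(m)
    if n<2: print(l,"none"); return
    k=1+np.argmax(s[1:,4]); P=W[lab==k]
    c,sz,a=cv2.minAreaRect(np.float32(P[:,:2]*1000))
    if sz[0]>sz[1]: a=a-90   # short side as x
    a=(a+90)%180-90
    print(l,"c",np.round(c,1),"short/long",np.round(sorted(sz),1),"short-axis deg",round(a,2),"z",round(float(np.median(P[:,2])),4),len(P)); return c,a
E
python3 - <<'E'
from h import *
for n in("scene","side"):
    z=np.load(f"/tmp/{n}0.npz"); im,W=z["im"],z["W"]; hsv=cv2.cvtColor(im,cv2.COLOR_RGB2HSV)
    x,y,Z=W[...,0],W[...,1],W[...,2]; H,S,V=cv2.split(hsv)
    near=(x>.3)&(x<.8)&(y>-.5)&(y<.45)
    fit(W,near&(y>-.02)&(Z>.031)&(Z<.042),"plate",0)
    fit(W,near&(y>-.02)&(Z>.014)&(Z<.045),"stand",1); 
    fit(W,near&(y<-.02)&(Z>.012)&(Z<.055)&(x<.65),"row",0)
    fit(W,near&(y<-.02)&(H>85)&(H<107)&(S>120),"mat",0)
    # sink tops
    m=(near&(y<-.02)&(Z>.037)&(Z<.046)&(x<.65)).astype(np.uint8)
    nn,lab,s,_=cv2.connectedComponentsWithStats(m)
    for k in range(1,nn):
        if s[k,4]>60:
            c,sz,a=cv2.minAreaRect(np.float32(W[lab==k][:,:2]*1000)); print("sink",np.round(c,1),np.round(sz,1),round(a,1),s[k,4])
E
```

```text
plate c [461.  199.6] short/long [111.8 199.6] short-axis deg -3.31 z 0.0354 2390
stand c [536.2 195.9] short/long [245.8 269.6] short-axis deg 86.59 z 0.0255 8150
row c [ 460.  -199.9] short/long [101.5 241.9] short-axis deg -5.62 z 0.0275 2909
mat c [ 513.4 -204.6] short/long [258.6 280.5] short-axis deg 84.71 z 0.0035 4836
sink [ 447.5 -303. ] [28.9 92.7] 84.5 206
sink [ 457.3 -234.9] [ 27.9 100.1] 84.6 195
sink [ 464.3 -163.7] [28.1 93.9] 84.4 186
sink [470.  -93.3] [26.7 94.2] 84.3 170
sink [ 553.5 -471.6] [ 55.9 142.5] 90.0 524
plate c [454.4 198.6] short/long [105.9 201.6] short-axis deg -3.24 z 0.0343 3596
stand c [528.4 196.9] short/long [249.1 270. ] short-axis deg 86.86 z 0.0232 9674
row c [ 453.4 -198.8] short/long [ 95.4 242.4] short-axis deg -5.37 z 0.0297 2387
mat c [ 511.2 -189.9] short/long [235.9 283.9] short-axis deg 83.74 z 0.0007 2667
sink [ 548.1 -471.1] [ 57.3 138.1] 89.6 254
sink [ 443.7 -302.4] [30.8 93. ] 86.8 145
sink [ 449.8 -232.2] [32.3 94.7] 83.9 175
sink [ 457.8 -163.1] [28.8 92.9] 84.7 179
sink [464.1 -93.1] [29.5 91. ] 85.2 185
```

Request:
step_arm:
  increments:
    - [[2.5,3.7,0],[0,0,-2.69]]
    - [[2.5,3.7,0],[0,0,-2.69]]
    - [[2.5,3.7,0],[0,0,-2.69]]
    - [[2.5,3.7,0],[0,0,-2.69]]
    - [[2.5,3.7,0],[0,0,-2.69]]
    - [[2.5,3.7,0],[0,0,-2.69]]
    - [[2.5,3.7,0],[0,0,-2.69]]
    - [[2.5,3.7,0],[0,0,-2.69]]
    - [[2.5,3.7,0],[0,0,-2.69]]
    - [[2.5,3.7,0],[0,0,-2.69]]
  fingers: 1

```text
clock: 1.1
tool_pos: [0.5013, -0.2008, 0.2072]
eef_rot: [1.0, -0.029, -0.0, -0.0]
contact_force: [0.5, -0.8, -0.9]
opening: 0.999
finger_force: 0.0
```

```bash
python3 - <<'E'
from h import *
st(); im,W=cloud("wrist","pics/w1.png"); np.savez("/tmp/w1.npz",im=im,W=W)
x,y,Z=W[...,0],W[...,1],W[...,2]
print(np.nanmin(x),np.nanmax(x),np.nanmin(y),np.nanmax(y))
H,S,V=cv2.split(cv2.cvtColor(im,cv2.COLOR_RGB2HSV))
fit(W,(Z>.012)&(Z<.055)&(y<-.02)&(x<.65),"row",0)
fit(W,(H>85)&(H<107)&(S>120)&(y<-.02),"mat",0)
m=((y<-.02)&(Z>.035)&(Z<.048)&(x<.65)).astype(np.uint8)
nn,lab,s,_=cv2.connectedComponentsWithStats(m)
for k in range(1,nn):
    if s[k,4]>60:
        c,sz,a=cv2.minAreaRect(np.float32(W[lab==k][:,:2]*1000)); print("sink",np.round(c,1),np.round(sz,1),round(a,1),s[k,4])
E
```

```text
t 1.1 pos [ 0.5013 -0.2008  0.2072] rot [ 1.    -0.029 -0.    -0.   ] F [ 0.5 -0.8 -0.9] op 0.999 ff 0.0
0.2161593331396036 0.7329197842599635 -0.5811237338675334 0.16531304263432883
row c [ 552.6 -480.9] short/long [ 79.1 150.1] short-axis deg 89.07 z 0.0374 12784
mat c [ 580.8 -206.6] short/long [148.6 255.9] short-axis deg -5.96 z 0.0032 33426
sink [ 552.5 -480.9] [146.3  75.9] 0.1 9840
sink [476.7 -83.9] [ 3.5 78.7] 84.5 307
sink [476.3 -89.7] [ 3.3 77.9] 84.4 296
sink [468.9 -94.9] [ 3.2 91.5] 84.4 316
sink [ 468.3 -100.6] [ 3.2 91.7] 84.6 342
sink [ 467.7 -106.5] [ 3.3 92. ] 84.5 333
sink [ 463.2 -153.6] [ 2.6 91.5] 84.6 259
sink [ 462.5 -159.3] [ 2.8 92.4] 84.5 255
sink [ 462.1 -165.1] [ 2.7 92.2] 84.5 250
sink [ 461.5 -170.9] [ 2.7 92.1] 84.6 239
sink [ 461.2 -176.8] [ 2.6 91.3] 84.6 229
sink [ 456.5 -223.5] [ 2.7 92.1] 84.7 247
sink [ 455.8 -229.3] [ 2.8 92. ] 84.6 253
sink [ 455.3 -235.2] [ 2.9 91.9] 84.6 261
sink [ 454.5 -241.1] [ 3.1 92.7] 84.7 271
sink [ 454.7 -246.9] [ 3.  91.1] 84.7 276
sink [ 448.7 -305.1] [26.  92.4] 84.8 1491
```

View pics/w1.png

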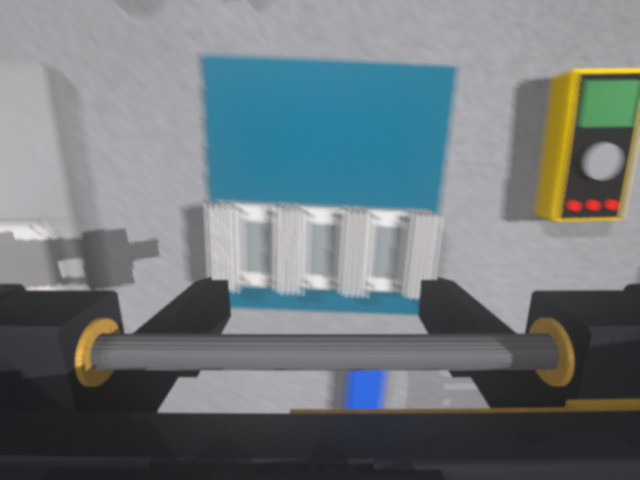

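The wrist view shows the row with all three modules at about (257,250), (322,250) and (385,255). The far half of the mat is free, and the meter is on the right at (600,145). Next I move behind the plate stack.

Request:
step_arm:
  increments:
    - [[-1.2,4.04,0],[0,0,0]]
    - [[-1.2,4.04,0],[0,0,0]]
    - [[-1.2,4.04,0],[0,0,0]]
    - [[-1.2,4.04,0],[0,0,0]]
    - [[-1.2,4.04,0],[0,0,0]]
    - [[-1.2,4.04,0],[0,0,0]]
    - [[-1.2,4.04,0],[0,0,0]]
    - [[-1.2,4.04,0],[0,0,0]]
    - [[-1.2,4.04,0],[0,0,0]]
    - [[-1.2,4.04,0],[0,0,0]]

```text
clock: 2.15
tool_pos: [0.38, 0.2028, 0.2074]
eef_rot: [1.0, -0.028, -0.0, 0.0]
contact_force: [1.0, 1.1, -0.4]
opening: 1.003
finger_force: 0.0
```

```bash
python3 - <<'E'
from h import *
st(); im,W=cloud("wrist","pics/w2.png")
x,y,Z=W[...,0],W[...,1],W[...,2]
n=(y>-.02)&(y<.45)&(x>.3)
for lo,hi in((.029,.044),):
    fit(W,n&(Z>lo)&(Z<hi),"plate",1)
fit(W,n&(Z>.014)&(Z<.029),"ledge",1)
E
```

```text
t 2.15 pos [0.38   0.2028 0.2074] rot [ 1.    -0.028 -0.     0.   ] F [ 1.   1.1 -0.4] op 1.003 ff 0.0
plate c [458.8 198.9] short/long [101.9 198.3] short-axis deg -3.23 z 0.0362 21287
ledge c [490.8 196.9] short/long [181.3 249. ] short-axis deg -3.14 z 0.024 24580
```

Request:
step_arm:
  increments:
    - [[0,0,-3],[0,0,0]]
    - [[0,0,-3],[0,0,0]]
    - [[0,0,-3],[0,0,0]]
    - [[0,0,-3],[0,0,0]]
    - [[0,0,-2],[0,0,0]]
    - [[0,0,-1.5],[0,0,0]]
    - [[0,0,-1.2],[0,0,0]]
    - [[0,0,-0.5],[0,0,0]]
    - [[0,0,-0.5],[0,0,0]]
    - [[0,0,0],[0,0,0]]

```text
clock: 3.2
tool_pos: [0.3808, 0.2014, 0.0303]
eef_rot: [1.0, -0.028, -0.0, 0.0]
contact_force: [0.7, -0.8, 0.1]
opening: 0.999
finger_force: 0.0
```

Request:
step_arm:
  increments:
    - [[0.7,-0.04,0],[0,0,0]]
    - [[0.7,-0.04,0],[0,0,0]]
    - [[0.7,-0.04,0],[0,0,0]]
    - [[0.7,-0.04,0],[0,0,0]]
    - [[0.7,-0.04,0],[0,0,0]]
    - [[0.7,-0.04,0],[0,0,0]]
    - [[0.7,-0.04,0],[0,0,0]]
    - [[0.7,-0.04,0],[0,0,0]]
    - [[0.7,-0.04,0],[0,0,0]]
    - [[0.7,-0.04,0],[0,0,0]]

```text
clock: 4.2
tool_pos: [0.4513, 0.1974, 0.0304]
eef_rot: [1.0, -0.028, -0.0, 0.0]
contact_force: [0.2, 0.2, 0.3]
opening: 1.002
finger_force: 0.0
```

```bash
cat >> h.py <<'E'
def plate(n="side"):
    im,W=cloud(n); x,y,Z=W[...,0],W[...,1],W[...,2]
    return fit(W,(x>.3)&(x<.8)&(y>0)&(y<.4)&(Z>.029)&(Z<.044),n+" plate",1)
E
python3 - <<'E'
from h import *
plate("side");plate("scene"); cloud("side","pics/s2.png")
E
```

```text
side plate c [453.  200.6] short/long [101.9 196.2] short-axis deg -3.05 z 0.0344 2481
scene plate c [461.9 199.1] short/long [105.8 194.7] short-axis deg -2.44 z 0.0352 1903
```

View pics/s2.png

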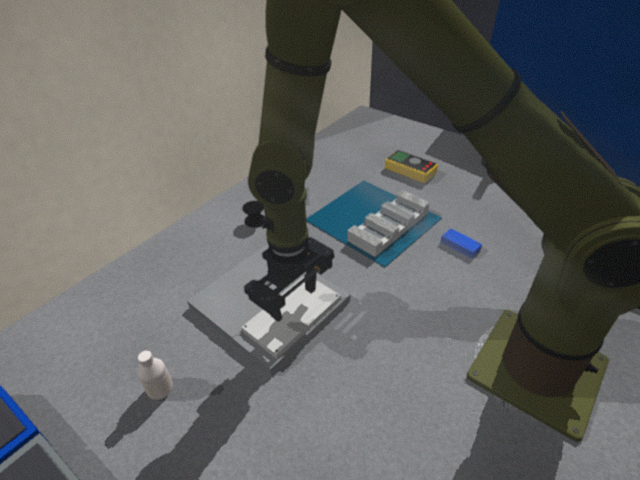

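The side view shows the open fingers above the white plate at (265,300) and (310,280). The plate has not moved, so I check how high the fingertips really are.

```bash
python3 - <<'E'
from h import *
z=np.load("/tmp/w1.npz");W=z["W"]
for (u,v) in((222,285),(225,300),(215,310),(427,285),(425,300),(435,310),(210,290)):
    print(u,v,np.round(W[v,u],4))
im,W=cloud("wrist","pics/w3.png");s=st()
for y in (280,285,290,300,310): print([tuple(np.round(W[y,u],3)) for u in (225,427)])
E
```

```text
222 285 [ 0.5142 -0.1565  0.2464]
225 300 [ 0.5063 -0.1562  0.2447]
215 310 [ 0.5083 -0.1563  0.2584]
427 285 [ 0.5083 -0.246   0.2448]
425 300 [ 0.5028 -0.2443  0.2481]
435 310 [ 0.5044 -0.2446  0.2608]
210 290 [ 0.5143 -0.1529  0.2517]
t 4.4 pos [0.4507 0.1974 0.0304] rot [ 1.    -0.028 -0.     0.   ] F [-0.1 -0.9 -0.1] op 1.001 ff 0.0
[(np.float64(0.463), np.float64(0.243), np.float64(0.062)), (np.float64(0.458), np.float64(0.151), np.float64(0.063))]
[(np.float64(0.463), np.float64(0.241), np.float64(0.067)), (np.float64(0.459), np.float64(0.152), np.float64(0.069))]
[(np.float64(0.461), np.float64(0.242), np.float64(0.067)), (np.float64(0.458), np.float64(0.154), np.float64(0.072))]
[(np.float64(0.456), np.float64(0.242), np.float64(0.068)), (np.float64(0.454), np.float64(0.154), np.float64(0.074))]
[(np.float64(0.452), np.float64(0.242), np.float64(0.07)), (np.float64(0.45), np.float64(0.154), np.float64(0.075))]
```

View pics/w3.png

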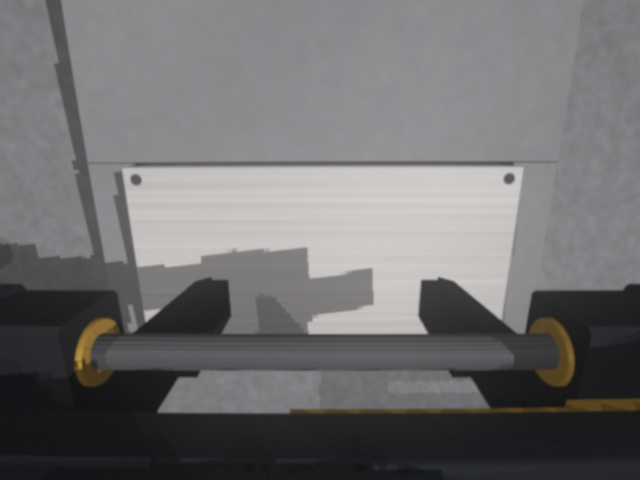

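The wrist view shows the open fingertips at (225,280) and (425,280), about 32 mm above the TCP I commanded. I raise the arm, close the fingers and see where the tips end up.

Request:
step_arm:
  increments:
    - [[-1,0.05,0.6],[0,0,0]]
    - [[-1,0.05,0.6],[0,0,0]]
    - [[-1,0.05,0.6],[0,0,0]]
    - [[-1,0.05,0.6],[0,0,0]]
    - [[-1,0.05,0.6],[0,0,0]]
    - [[-1,0.05,0.6],[0,0,0]]
    - [[-1,0.05,0.4],[0,0,0]]
    - [[0,0,0],[0,0,0]]
    - [[0,0,0],[0,0,0]]
    - [[0,0,0],[0,0,0]]
  fingers: 0
  grip_force: 10

```text
clock: 5.4
tool_pos: [0.3814, 0.2011, 0.0703]
eef_rot: [1.0, -0.029, 0.0, -0.0]
contact_force: [0.4, -0.1, -0.6]
opening: 0.116
finger_force: 0.0
```

```bash
python3 - <<'E'
from h import *
im,W=cloud("wrist","pics/w4.png");s=st()
p=s["tool_pos"]
for v in range(250,335,10): print(v,[tuple(float(a) for a in np.round(W[v,u]-p,3)) for u in (300,322,345)])
E
```

```text
t 5.45 pos [0.3814 0.201  0.0703] rot [ 1.    -0.029  0.    -0.   ] F [ 0.5 -0.2  0.2] op 0.072 ff 0.0
250 [(-0.006, 0.019, -0.07), (-0.007, 0.003, -0.07), (-0.008, -0.015, -0.071)]
260 [(-0.014, 0.02, -0.07), (-0.015, 0.003, -0.071), (-0.015, -0.014, -0.07)]
270 [(-0.022, 0.02, -0.07), (-0.023, 0.004, -0.07), (-0.023, -0.014, -0.07)]
280 [(0.011, 0.011, 0.033), (-0.031, 0.004, -0.07), (0.009, -0.009, 0.032)]
290 [(0.01, 0.01, 0.043), (-0.039, 0.005, -0.07), (0.009, -0.009, 0.042)]
300 [(0.01, 0.01, 0.054), (-0.048, 0.005, -0.071), (0.01, -0.008, 0.054)]
310 [(0.01, 0.009, 0.062), (-0.056, 0.006, -0.07), (0.009, -0.008, 0.061)]
320 [(0.01, 0.009, 0.069), (-0.065, 0.006, -0.071), (0.009, -0.007, 0.069)]
330 [(0.01, 0.008, 0.077), (-0.074, 0.007, -0.07), (0.01, -0.007, 0.077)]
```

View pics/w4.png

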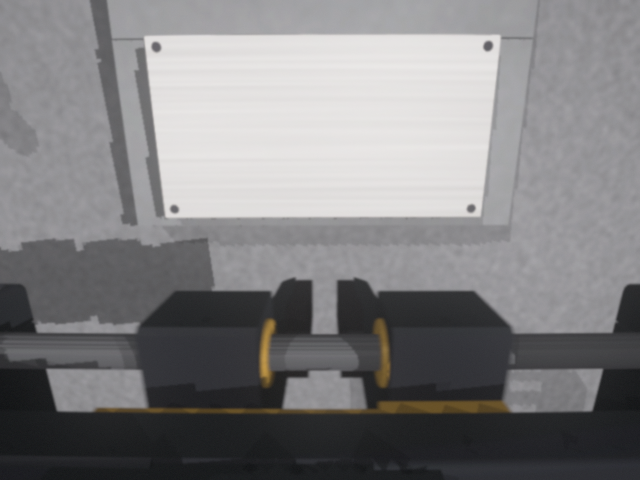

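The wrist view shows the nearly closed fingers at (297,280) and (350,280). Their front tips appear about 31 mm above the reported TCP, so I check this with the fixed cameras.

```bash
python3 - <<'E'
from h import *
s=st();p=np.array(s["tool_pos"])
for n in("side","scene"):
    im,W=cloud(n,f"pics/{n}5.png"); D=W-p
    m=(abs(D[...,0])<.05)&(abs(D[...,1])<.05)&(D[...,2]>-.045)&(im.max(-1)<90)
    P=D[m]; print(n,m.sum()); 
    if m.sum():
        o=np.argsort(P[:,2]); print(np.round(P[o[:12]],3)); v,u=np.where(m); print("px",u.min(),u.max(),v.min(),v.max())
E
```

```text
t 5.45 pos [0.3814 0.201  0.0703] rot [ 1.    -0.029  0.    -0.   ] F [ 0.5 -0.2  0.2] op 0.072 ff 0.0
side 12031
[[ 0.02  -0.036 -0.045]
 [ 0.022 -0.008 -0.045]
 [ 0.02  -0.015 -0.045]
 [ 0.022 -0.017 -0.044]
 [ 0.026  0.047 -0.044]
 [ 0.022  0.009 -0.044]
 [ 0.021 -0.03  -0.044]
 [ 0.024  0.046 -0.044]
 [ 0.024  0.043 -0.043]
 [ 0.023  0.03  -0.043]
 [ 0.019 -0.049 -0.043]
 [ 0.023  0.033 -0.043]]
px 286 349 0 339
scene 6909
[[ 0.004 -0.006  0.028]
 [ 0.001  0.001  0.029]
 [ 0.005  0.004  0.03 ]
 [ 0.005  0.001  0.03 ]
 [ 0.009  0.009  0.031]
 [ 0.009 -0.004  0.034]
 [ 0.009  0.006  0.035]
 [ 0.009  0.013  0.035]
 [ 0.006  0.006  0.035]
 [ 0.008  0.003  0.037]
 [ 0.008 -0.005  0.037]
 [ 0.012  0.008  0.037]]
px 384 441 0 192
```

Two cameras agree that the real tips are about 30 mm above the reported TCP. I confirm this by touching the bench gently in front of the stand.

Request:
step_arm:
  increments:
    - [[-1,0,0],[0,0,0]]
    - [[0,0,-2],[0,0,0]]
    - [[0,0,-2],[0,0,0]]
    - [[0,0,-2],[0,0,0]]
    - [[0,0,-1.5],[0,0,0]]
    - [[0,0,-1.0],[0,0,0]]
    - [[0,0,-0.5],[0,0,0]]
    - [[0,0,-0.2],[0,0,0]]
    - [[0,0,-0.1],[0,0,0]]
    - [[0,0,0],[0,0,0]]

```text
clock: 6.55
tool_pos: [0.3842, 0.2083, -0.0078]
eef_rot: [0.999, -0.029, -0.014, 0.008]
contact_force: [0.2, 0.2, -0.3]
opening: 0.002
finger_force: 0.0
```

Request:
step_arm:
  increments:
    - [[0,0,-0.1],[0,0,0]]
    - [[0,0,0],[0,0,0]]
    - [[0,0,-0.1],[0,0,0]]
    - [[0,0,0],[0,0,0]]
    - [[0,0,-0.1],[0,0,0]]
    - [[0,0,0],[0,0,0]]
    - [[0,0,-0.1],[0,0,0]]
    - [[0,0,0],[0,0,0]]
    - [[0,0,0],[0,0,0]]
    - [[0,0,0],[0,0,0]]

```text
clock: 7.55
tool_pos: [0.3854, 0.2088, -0.0111]
eef_rot: [0.999, -0.028, -0.014, 0.008]
contact_force: [-0.2, -0.7, 0.4]
opening: 0.005
finger_force: 0.0
```

```bash
cat >> h.py <<'E'
from scipy.spatial.transform import Rotation as Ro
def todo(x,y,z,yaw):
    s=r.get_state(); c=Ro.from_quat(s["eef_rot"]); best=None
    for k in (0,180,-180):
        a=np.radians(yaw+k)/2; d=Ro.from_quat([np.cos(a),np.sin(a),0,0])
        v=np.degrees((d*c.inv()).as_rotvec())
        if best is None or np.linalg.norm(v)<np.linalg.norm(best): best=v
    print("shift cm",np.round((np.array([x,y,z])-s["tool_pos"])*100,2),"turn deg",np.round(best,2))
E
python3 - <<'E'
from h import *
s=st(); print(np.round(s["q"],3)); todo(.386,.203,.001,-3.2)
E
```

```text
t 7.55 pos [ 0.3854  0.2088 -0.0111] rot [ 0.999 -0.028 -0.014  0.008] F [-0.2 -0.7  0.4] op 0.005 ff 0.0
[-0.582  0.913 -0.027  2.222  0.428  0.043 -2.654]
shift cm [ 0.06 -0.58  1.21] turn deg [ 0.9  -1.67  0.04]
```

The arm is at two joint limits here: q6 at 0.043 and q7 at -2.654. I flip the tool half a turn, which gives the same finger line, and push from slightly further out.

Request:
step_arm:
  increments:
    - [[0.05,-0.1,1.5],[0.9,-1.67,0]]
    - [[0.05,-0.1,1.5],[0,0,0]]
    - [[0.05,-0.1,1.5],[0,0,8.5]]
    - [[0.05,-0.1,1.5],[0,0,8.5]]
    - [[0.05,-0.1,1],[0,0,8.5]]
    - [[0.05,0,1],[0,0,8.5]]
    - [[0,0,0],[0,0,8.5]]
    - [[0,0,0],[0,0,8.5]]
    - [[0,0,0],[0,0,8.5]]
    - [[0,0,0],[0,0,8.5]]
  fingers: 1

```text
clock: 8.55
tool_pos: [0.3916, 0.2052, 0.0723]
eef_rot: [0.843, 0.538, -0.002, 0.003]
contact_force: [-0.2, -0.1, 0.1]
opening: 0.89
finger_force: 0.0
```

Request:
step_arm:
  increments:
    - [[0,0,0],[0,0,8.5]]
    - [[0,0,0],[0,0,8.5]]
    - [[0,0,0],[0,0,8.5]]
    - [[0,0,0],[0,0,8.5]]
    - [[0,0,0],[0,0,8.5]]
    - [[0,0,0],[0,0,8.5]]
    - [[0,0,0],[0,0,8.5]]
    - [[0,0,0],[0,0,8.5]]
    - [[0,0,0],[0,0,8.5]]
    - [[0,0,0],[0,0,8.5]]

```text
clock: 9.55
tool_pos: [0.3915, 0.2051, 0.0722]
eef_rot: [0.258, 0.966, 0.001, 0.004]
contact_force: [-0.2, -0.7, -0.5]
opening: 0.998
finger_force: 0.0
```

```bash
python3 - <<'E'
from h import *
s=st(); print(np.round(s["q"],3)); todo(.388,.203,.001,-3.2)
E
```

```text
t 9.55 pos [0.3915 0.2051 0.0722] rot [0.258 0.966 0.001 0.004] F [-0.2 -0.7 -0.5] op 0.998 ff 0.0
[-0.133  0.822 -0.756  2.208  1.154  0.587 -0.733]
shift cm [-0.35 -0.21 -7.12] turn deg [-0.08  0.41 26.69]
```

Request:
step_arm:
  increments:
    - [[-0.35,-0.2,-1],[0,0.4,6.7]]
    - [[0,0,-1],[0,0,6.7]]
    - [[0,0,-1],[0,0,6.7]]
    - [[0,0,-1],[0,0,6.6]]
    - [[0,0,-1],[0,0,0]]
    - [[0,0,-1],[0,0,0]]
    - [[0,0,-0.6],[0,0,0]]
    - [[0,0,-0.3],[0,0,0]]
    - [[0,0,-0.2],[0,0,0]]
    - [[0,0,0],[0,0,0]]

```text
clock: 10.55
tool_pos: [0.3881, 0.2035, 0.0012]
eef_rot: [0.031, 1.0, 0.0, 0.0]
contact_force: [-0.4, 0.4, 1.0]
opening: 1.002
finger_force: 0.0
```

```bash
python3 - <<'E'
from h import *
s=st(); print(np.round(s["q"],3)); todo(.388,.203,.001,-3.2)
E
```

```text
t 10.55 pos [0.3881 0.2035 0.0012] rot [0.031 1.    0.    0.   ] F [-0.4  0.4  1. ] op 1.002 ff 0.0
[-0.152  0.982 -0.729  2.235  1.472  0.59  -0.556]
shift cm [-0.01 -0.05 -0.02] turn deg [-0.04  0.    0.33]
```

Push 4 cm and check the force.

Request:
step_arm:
  increments:
    - [[0.5,-0.03,0],[0,0,0]]
    - [[0.5,-0.03,0],[0,0,0]]
    - [[0.5,-0.03,0],[0,0,0]]
    - [[0.5,-0.03,0],[0,0,0]]
    - [[0.5,-0.03,0],[0,0,0]]
    - [[0.5,-0.03,0],[0,0,0]]
    - [[0.5,-0.03,0],[0,0,0]]
    - [[0.5,-0.03,0],[0,0,0]]
    - [[0.5,-0.03,0],[0,0,0]]
    - [[0.5,-0.02,0],[0,0,0]]

```text
clock: 11.55
tool_pos: [0.4378, 0.2005, 0.0013]
eef_rot: [0.031, 1.0, 0.0, -0.0]
contact_force: [-4.6, 0.8, 2.8]
opening: 0.999
finger_force: 2.6
```

```bash
python3 - <<'E'
from h import *
st();plate("side");plate("scene");plate("wrist")
E
```

```text
t 11.55 pos [0.4378 0.2005 0.0013] rot [ 0.031  1.     0.    -0.   ] F [-4.6  0.8  2.8] op 0.999 ff 2.6
side plate c [499.1 269.8] short/long [ 52.7 100.7] short-axis deg 86.75 z 0.0343 707
scene plate c [501.2 196.7] short/long [111.3 194.4] short-axis deg -3.23 z 0.0358 2303
wrist plate c [487.7 197.3] short/long [ 25.3 164.7] short-axis deg -2.99 z 0.0362 10875
```

Request:
step_arm:
  increments:
    - [[0.8,-0.045,0],[0,0,0]]
    - [[0.8,-0.045,0],[0,0,0]]
    - [[0.8,-0.045,0],[0,0,0]]
    - [[0.8,-0.045,0],[0,0,0]]
    - [[0.8,-0.045,0],[0,0,0]]
    - [[0.8,-0.045,0],[0,0,0]]
    - [[0.8,-0.045,0],[0,0,0]]
    - [[0.6,-0.035,0],[0,0,0]]
    - [[0.4,-0.02,0],[0,0,0]]
    - [[0.3,-0.02,0],[0,0,0]]

```text
clock: 12.7
tool_pos: [0.5071, 0.1962, 0.001]
eef_rot: [0.031, 1.0, -0.0, -0.0]
contact_force: [-2.1, 0.6, -2.2]
opening: 1.002
finger_force: 1.3
```

Request:
step_arm:
  increments:
    - [[0.4,-0.02,0],[0,0,0]]
    - [[0.4,-0.02,0],[0,0,0]]
    - [[0.4,-0.02,0],[0,0,0]]
    - [[0.4,-0.02,0],[0,0,0]]
    - [[0.35,-0.02,0],[0,0,0]]
    - [[0.2,-0.01,0],[0,0,0]]
    - [[-1,0.06,0],[0,0,0]]
    - [[-2,0.1,0.5],[0,0,0]]
    - [[0,0,5],[0,0,0]]
    - [[0,0,5],[0,0,0]]

```text
clock: 13.7
tool_pos: [0.4984, 0.1971, 0.1071]
eef_rot: [0.03, 1.0, -0.0, -0.001]
contact_force: [1.0, -0.0, 0.3]
opening: 1.0
finger_force: 0.0
```

```bash
cat >> h.py <<'E'
def stand(n):
    im,W=cloud(n); x,y,Z=W[...,0],W[...,1],W[...,2]
    return fit(W,(x>.3)&(x<.8)&(y>0)&(y<.4)&(Z>.014)&(Z<.044),n+" stand",1)
E
python3 - <<'E'
from h import *
s=st();print(np.round(s["q"],2));plate("side");plate("scene");stand("scene");stand("side");cloud("scene","pics/sc6.png")
E
```

```text
t 13.7 pos [0.4984 0.1971 0.1071] rot [ 0.03   1.    -0.    -0.001] F [ 1.  -0.   0.3] op 1.0 ff 0.0
[ 0.04  0.87 -0.9   1.9   0.92  0.85  0.16]
side plate c [587.4 192.4] short/long [103.4 195.9] short-axis deg -3.74 z 0.0321 1838
scene plate c [592.  191.8] short/long [105.  195.1] short-axis deg -4.26 z 0.0346 2416
scene stand c [535.2 195.8] short/long [245.3 273.3] short-axis deg 86.87 z 0.0266 8102
side stand c [528.7 196.5] short/long [249.1 269.9] short-axis deg 86.94 z 0.0242 9053
```

View pics/sc6.png

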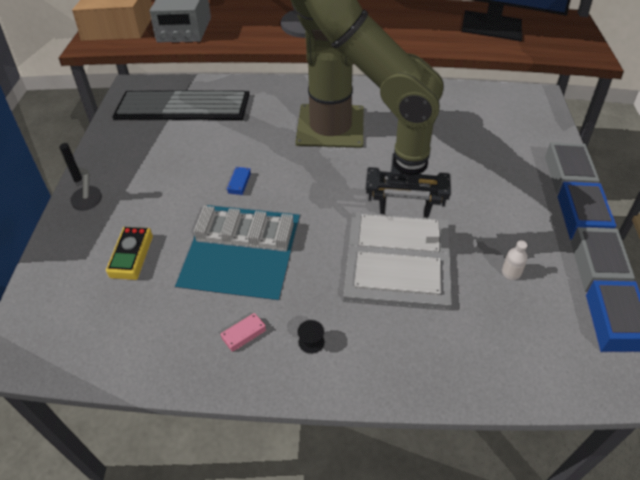

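The top plate lies on the ledge at about (589,192) mm, with yaw about -3.8°. In the picture it is centred at (400,272). Now the first module, A, on the +y side of the row. I push it with closed fingers and the narrow side across the slot.

Request:
step_arm:
  increments:
    - [[-1.06,-3.2,0],[0,0,-8.5]]
    - [[-1.06,-3.2,0],[0,0,-8.5]]
    - [[-1.06,-3.2,0],[0,0,-8.5]]
    - [[-1.06,-3.2,0],[0,0,-8.5]]
    - [[-1.06,-3.2,0],[0,0,-8.5]]
    - [[-1.06,-3.2,0],[0,0,-8.5]]
    - [[-1.06,-3.2,0],[0,0,-8.5]]
    - [[-1.06,-3.2,0],[0,0,-8.5]]
    - [[-1.06,-3.2,0],[0,0,-8.5]]
    - [[-1.06,-3.2,0],[0,0,-8.5]]
  fingers: 0

```text
clock: 14.95
tool_pos: [0.3914, -0.1243, 0.1053]
eef_rot: [0.7, 0.714, -0.0, -0.001]
contact_force: [0.8, -1.1, 0.7]
opening: 0.114
finger_force: 0.0
```

```bash
python3 - <<'E'
from h import *
s=st();print(np.round(s["q"],2));todo(.3917,-.1232,-.018,84.6)
E
```

```text
t 14.95 pos [ 0.3914 -0.1243  0.1053] rot [ 0.7    0.714 -0.    -0.001] F [ 0.8 -1.1  0.7] op 0.114 ff 0.0
[ 0.5   0.67 -0.48  2.27  0.86  0.38 -0.69]
shift cm [  0.03   0.11 -12.33] turn deg [-0.01 -0.08 -6.53]
```

Request:
step_arm:
  increments:
    - [[0,0.1,-2],[0,0,-6.5]]
    - [[0,0,-2],[0,0,0]]
    - [[0,0,-2],[0,0,0]]
    - [[0,0,-2],[0,0,0]]
    - [[0,0,-1.5],[0,0,0]]
    - [[0,0,-1.0],[0,0,0]]
    - [[0,0,-0.8],[0,0,0]]
    - [[0,0,-0.5],[0,0,0]]
    - [[0,0,-0.4],[0,0,0]]
    - [[0,0,0],[0,0,0]]

```text
clock: 15.95
tool_pos: [0.3912, -0.1233, -0.001]
eef_rot: [0.737, 0.675, -0.003, -0.001]
contact_force: [0.5, 0.1, -0.8]
opening: 0.005
finger_force: 0.0
```

```bash
python3 - <<'E'
from h import *
s=st();print(np.round(s["q"],2));todo(.3917,-.1232,-.018,84.6)
im,W=cloud("scene"); D=W-np.array(s["tool_pos"])
m=(abs(D[...,0])<.03)&(abs(D[...,1])<.03)&(im.max(-1)<90)&(D[...,2]<.09)&(D[...,2]>.022)
P=D[m];o=np.argsort(P[:,2]);print(np.round(P[o[:8]],3))
E
```

```text
t 15.95 pos [ 0.3912 -0.1233 -0.001 ] rot [ 0.737  0.675 -0.003 -0.001] F [ 0.5  0.1 -0.8] op 0.005 ff 0.0
[ 0.39  0.9  -0.33  2.32  1.76  0.26 -1.68]
shift cm [ 0.05  0.01 -1.7 ] turn deg [ 0.15 -0.35 -0.38]
[[ 0.027 -0.017  0.024]
 [ 0.029 -0.02   0.025]]
```

Request:
step_arm:
  increments:
    - [[0,0,-0.3],[0,0,0]]
    - [[0,0,-0.3],[0,0,0]]
    - [[0,0,-0.3],[0,0,0]]
    - [[0,0,-0.3],[0,0,0]]
    - [[0,0,-0.2],[0,0,0]]
    - [[0,0,-0.2],[0,0,0]]
    - [[0,0,-0.1],[0,0,0]]
    - [[0,0,0],[0,0,0]]
    - [[0,0,0],[0,0,0]]
    - [[0,0,0],[0,0,0]]

```text
clock: 17.0
tool_pos: [0.3918, -0.1233, -0.0173]
eef_rot: [0.737, 0.676, -0.003, -0.0]
contact_force: [0.9, -0.0, -0.2]
opening: 0.005
finger_force: 0.0
```

```bash
python3 - <<'E'
from h import *
s=st();print(np.round(s["q"],2));todo(.3917,-.1232,-.018,84.6)
E
```

```text
t 17.0 pos [ 0.3918 -0.1233 -0.0173] rot [ 0.737  0.676 -0.003 -0.   ] F [ 0.9 -0.  -0.2] op 0.005 ff 0.0
[ 0.43  0.95 -0.39  2.32  1.84  0.33 -1.75]
shift cm [-0.01  0.01 -0.07] turn deg [ 0.18 -0.26 -0.4 ]
```

Request:
step_arm:
  increments:
    - [[0.5,-0.05,0],[0,0,0]]
    - [[0.5,-0.05,0],[0,0,0]]
    - [[0.5,-0.05,0],[0,0,0]]
    - [[0.5,-0.05,0],[0,0,0]]
    - [[0.5,-0.05,0],[0,0,0]]
    - [[0.5,-0.05,0],[0,0,0]]
    - [[0.5,-0.05,0],[0,0,0]]
    - [[0.5,-0.05,0],[0,0,0]]
    - [[0.5,-0.05,0],[0,0,0]]
    - [[0.5,-0.05,0],[0,0,0]]

```text
clock: 18.0
tool_pos: [0.4422, -0.1281, -0.0173]
eef_rot: [0.737, 0.676, -0.003, 0.0]
contact_force: [-0.8, 0.4, 0.6]
opening: 0.007
finger_force: 0.4
```

```bash
cat >> h.py <<'E'
def sinks(n="scene"):
    im,W=cloud(n); x,y,Z=W[...,0],W[...,1],W[...,2]
    m=((y<-.02)&(y>-.35)&(Z>.035)&(Z<.046)&(x<.65)&(x>.38)).astype(np.uint8)
    nn,lab,s,_=cv2.connectedComponentsWithStats(m)
    for k in range(1,nn):
        if s[k,4]>60:
            c,sz,a=cv2.minAreaRect(np.float32(W[lab==k][:,:2]*1000)); print(n,"sink",np.round(c,1),np.round(sz,1),round(a,1),s[k,4])
    fit(W,(x>.44)&(x<.72)&(y<-.06)&(y>-.34)&(Z>.017)&(Z<.032),n+" module",0)
    return im
E
python3 - <<'E'
from h import *
st();im=sinks("scene");sinks("side")
E
```

```text
t 18.0 pos [ 0.4422 -0.1281 -0.0173] rot [ 0.737  0.676 -0.003  0.   ] F [-0.8  0.4  0.6] op 0.007 ff 0.4
scene sink [ 447.5 -302.6] [29.8 97.4] 85.7 260
scene sink [ 455.3 -234.7] [28.7 97. ] 85.5 244
scene sink [469.3 -93.7] [27.9 97.5] 84.8 208
scene module c [ 485.1 -203.3] short/long [ 88.8 221.1] short-axis deg -17.68 z 0.0246 1127
side sink [ 437.6 -303.3] [32. 80.] 84.9 176
side sink [463.4 -91.7] [30.9 91.3] 84.8 264
side module c [ 496.3 -136.5] short/long [ 47.4 105. ] short-axis deg -85.91 z 0.0229 261
```

Request:
step_arm:
  increments:
    - [[0.8,-0.08,0],[0,0,0]]
    - [[0.8,-0.08,0],[0,0,0]]
    - [[0.8,-0.08,0],[0,0,0]]
    - [[0.8,-0.08,0],[0,0,0]]
    - [[0.8,-0.08,0],[0,0,0]]
    - [[0.8,-0.08,0],[0,0,0]]
    - [[0.8,-0.08,0],[0,0,0]]
    - [[0.8,-0.08,0],[0,0,0]]
    - [[0.8,-0.08,0],[0,0,0]]
    - [[0.6,-0.06,0],[0,0,0]]

```text
clock: 19.1
tool_pos: [0.5208, -0.1363, -0.0174]
eef_rot: [0.737, 0.675, -0.003, -0.0]
contact_force: [-0.4, -0.4, 0.1]
opening: 0.006
finger_force: 0.4
```

Request:
step_arm:
  increments:
    - [[-1.5,0.15,0],[0,0,0]]
    - [[0,0,2],[0,0,0]]
    - [[0,0,3],[0,0,0]]
    - [[0,0,4],[0,0,0]]
    - [[0.5,0,4],[0,0,8]]
    - [[0.5,0,3],[0,0,8]]
    - [[0.5,0,2],[0,0,8]]
    - [[0.5,0,0],[0,0,8]]
    - [[0,0,0],[0,0,8]]
    - [[0,0,0],[0,0,8]]
  fingers: 0.7

```text
clock: 20.1
tool_pos: [0.5255, -0.1348, 0.163]
eef_rot: [0.396, 0.918, -0.003, 0.001]
contact_force: [-0.8, -0.5, -0.5]
opening: 0.697
finger_force: 0.0
```

```bash
python3 - <<'E'
from h import *
s=st();print(np.round(s["q"],2));sinks("scene");im=sinks("wrist");cv2.imwrite("pics/w7.png",im[:,:,::-1]); sinks("side")
E
```

```text
t 20.1 pos [ 0.5255 -0.1348  0.163 ] rot [ 0.396  0.918 -0.003  0.001] F [-0.8 -0.5 -0.5] op 0.697 ff 0.0
[ 0.7   0.8  -0.95  1.84  0.81  0.94  0.12]
scene sink [ 449.2 -303.9] [28.9 98.1] 83.5 252
scene sink [ 456.3 -234.8] [28.8 93.8] 85.3 243
scene sink [ 462.5 -163.8] [28.1 97.6] 84.2 227
scene sink [470.3 -93.6] [27.8 97. ] 84.3 199
scene module c [ 470.4 -234.9] short/long [ 68.9 170.6] short-axis deg -3.8 z 0.0246 774
wrist sink [469.8 -82.5] [ 3.  91.6] 85.0 356
wrist sink [469.2 -88.3] [ 3.  91.1] 85.0 359
wrist sink [468.8 -94.1] [ 3.1 91.1] 84.9 372
wrist sink [468.  -99.9] [ 3. 92.] 84.9 384
wrist sink [ 467.6 -105.8] [ 3.1 91.5] 84.9 396
wrist sink [ 463.2 -152.8] [ 3.2 92.1] 84.4 483
wrist sink [ 462.4 -158.6] [ 3.3 92.4] 84.4 491
wrist sink [ 461.8 -164.4] [ 3.4 91.9] 84.5 501
wrist sink [ 460.9 -173.1] [ 9.3 92.3] 84.3 1027
wrist sink [ 454.8 -234.7] [27.7 92.1] 84.7 2778
wrist sink [ 428.8 -302.6] [27.6 52.1] 85.4 1232
wrist sink [ 486.7 -300. ] [14.2 28.1] 43.8 236
wrist module c [ 583.4 -140.9] short/long [44.1 92.2] short-axis deg 84.97 z 0.0253 3885
side sink [ 443.4 -303.1] [32.1 93.4] 82.8 205
side sink [ 450.3 -232.9] [32.2 93.6] 82.0 226
side sink [ 457.6 -163.7] [30.3 94. ] 85.2 243
side sink [463.3 -93. ] [29.4 93.1] 86.0 266
side module c [ 578.2 -140.6] short/long [48.4 94.6] short-axis deg 85.52 z 0.0226 376
```

View pics/w7.png

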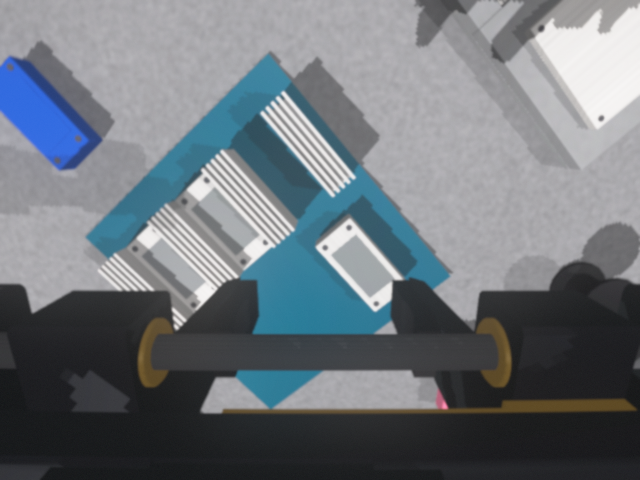

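The wrist view shows the freed module at (365,262), clear of the row, and the sinks have not moved. Now I grasp it.

Request:
step_arm:
  increments:
    - [[1.15,-0.12,-1],[0,0,8.3]]
    - [[1.15,-0.12,-1],[0,0,8.3]]
    - [[1.15,-0.12,-1],[0,0,8.3]]
    - [[1.15,-0.12,-1],[0,0,8.3]]
    - [[1.15,-0.12,-1],[0,0,8.3]]
    - [[0,0,-2],[0,0,0]]
    - [[0,0,-2],[0,0,0]]
    - [[0,0,-2],[0,0,0]]
    - [[0,0,0],[0,0,0]]
    - [[0,0,0],[0,0,0]]

```text
clock: 21.25
tool_pos: [0.5824, -0.1404, 0.0529]
eef_rot: [0.049, 0.999, -0.002, 0.002]
contact_force: [-0.0, 0.1, -0.4]
opening: 0.699
finger_force: 0.0
```

```bash
python3 - <<'E'
from h import *
s=st();print(np.round(s["q"],2));todo(.583,-.141,-.023,-5)
E
```

```text
t 21.25 pos [ 0.5824 -0.1404  0.0529] rot [ 0.049  0.999 -0.002  0.002] F [-0.   0.1 -0.4] op 0.699 ff 0.0
[ 0.67  1.06 -0.99  1.74  1.08  0.98  0.7 ]
shift cm [ 0.06 -0.06 -7.59] turn deg [0.26 0.17 0.6 ]
```

Request:
step_arm:
  increments:
    - [[0.06,-0.06,-1.5],[0.26,0.17,0.6]]
    - [[0,0,-1.5],[0,0,0]]
    - [[0,0,-1.5],[0,0,0]]
    - [[0,0,-1.2],[0,0,0]]
    - [[0,0,-0.8],[0,0,0]]
    - [[0,0,-0.6],[0,0,0]]
    - [[0,0,-0.3],[0,0,0]]
    - [[0,0,-0.2],[0,0,0]]
    - [[0,0,0],[0,0,0]]
    - [[0,0,0],[0,0,0]]

```text
clock: 22.25
tool_pos: [0.5832, -0.1412, -0.023]
eef_rot: [0.043, 0.999, -0.0, 0.0]
contact_force: [-0.8, 0.7, -1.0]
opening: 0.699
finger_force: 0.0
```

Request:
step_arm:
  increments:
    - [[0,0,0],[0,0,0]]
    - [[0,0,0],[0,0,0]]
    - [[0,0,0],[0,0,0]]
    - [[0,0,0],[0,0,0]]
    - [[0,0,0],[0,0,0]]
    - [[0,0,0],[0,0,0]]
    - [[0,0,0.5],[0,0,0]]
    - [[0,0,1],[0,0,0]]
    - [[0,0,1.5],[0,0,0]]
    - [[0,0,2],[0,0,0]]
  fingers: 0
  grip_force: 35

```text
clock: 23.25
tool_pos: [0.5824, -0.141, 0.0275]
eef_rot: [0.043, 0.999, 0.0, -0.0]
contact_force: [0.5, -0.3, -1.0]
opening: 0.495
finger_force: 35.0
```

```bash
python3 - <<'E'
from h import *
a=plate("scene");plate("side");todo(.594,.262,.10,-3.8)
E
```

```text
scene plate c [592.6 191.6] short/long [106.2 194.9] short-axis deg -3.36 z 0.0347 2436
side plate c [586.9 193.4] short/long [100.8 194.7] short-axis deg -4.0 z 0.032 2242
shift cm [ 0.89 40.25  7.  ] turn deg [-0.02  0.33  1.1 ]
```

Request:
step_arm:
  increments:
    - [[0,0,3],[0,0,0]]
    - [[0,0,4],[0,0,0]]
    - [[0.1,4,0.5],[0,0,0]]
    - [[0.1,4.5,0],[0,0,0]]
    - [[0.1,4.5,0],[0,0,0]]
    - [[0.1,4.5,0],[0,0,0]]
    - [[0.1,4.5,0],[0,0,0]]
    - [[0.1,4.5,0],[0,0,0]]
    - [[0.1,4.5,0],[0,0,0]]
    - [[0.1,4,0],[0,0,1]]

```text
clock: 24.35
tool_pos: [0.5903, 0.2113, 0.1016]
eef_rot: [0.033, 0.999, 0.0, 0.0]
contact_force: [0.3, 0.3, -0.8]
opening: 0.497
finger_force: 35.0
```

```bash
python3 - <<'E'
from h import *
st();todo(.594,.262,.010,-3.8)
E
```

```text
t 24.35 pos [0.5903 0.2113 0.1016] rot [0.033 0.999 0.    0.   ] F [ 0.3  0.3 -0.8] op 0.497 ff 35.0
shift cm [ 0.37  5.07 -9.16] turn deg [-0.01  0.01  0.01]
```

Request:
step_arm:
  increments:
    - [[0.2,2.5,0],[0,0,0]]
    - [[0.17,2.55,0],[0,0,0]]
    - [[0,0,-2],[0,0,0]]
    - [[0,0,-2],[0,0,0]]
    - [[0,0,-2],[0,0,0]]
    - [[0,0,-1.2],[0,0,0]]
    - [[0,0,-0.8],[0,0,0]]
    - [[0,0,-0.6],[0,0,0]]
    - [[0,0,-0.4],[0,0,0]]
    - [[0,0,0],[0,0,0]]

```text
clock: 25.35
tool_pos: [0.5946, 0.2592, 0.0115]
eef_rot: [0.034, 0.999, -0.0, 0.0]
contact_force: [0.6, 1.1, -2.0]
opening: 0.494
finger_force: 35.0
```

Request:
step_arm:
  increments:
    - [[0,0,-0.15],[0,0,0]]
    - [[0,0,-0.1],[0,0,0]]
    - [[0,0,0],[0,0,0]]
    - [[0,0,0],[0,0,0]]
    - [[0,0,0],[0,0,0]]
    - [[0,0,0],[0,0,0]]
    - [[0,0,0],[0,0,0]]
    - [[0,0,0],[0,0,0]]
    - [[0,0,0],[0,0,0]]
    - [[0,0,0],[0,0,0]]

```text
clock: 26.35
tool_pos: [0.5946, 0.2593, 0.0091]
eef_rot: [0.034, 0.999, -0.0, 0.0]
contact_force: [-1.0, 0.1, -1.7]
opening: 0.495
finger_force: 35.0
```

Request:
step_arm:
  increments:
    - [[0,0,-0.1],[0,0,0]]
    - [[0,0,0],[0,0,0]]
    - [[0,0,0],[0,0,0]]
    - [[0,0,0],[0,0,0]]
    - [[0,0,0],[0,0,0]]
    - [[0,0,0],[0,0,0]]
    - [[0,0,2],[0,0,0]]
    - [[0,0,4],[0,0,0]]
    - [[0,0,4],[0,0,0]]
    - [[0,0,0],[0,0,0]]
  fingers: 0.62

```text
clock: 27.35
tool_pos: [0.597, 0.2631, 0.1158]
eef_rot: [0.034, 0.999, 0.004, 0.004]
contact_force: [0.3, 1.1, 0.4]
opening: 0.623
finger_force: 0.0
```

```bash
cat >> h.py <<'E'
def onplate(n):
    im,W=cloud(n); x,y,Z=W[...,0],W[...,1],W[...,2]
    m=((x>.5)&(x<.7)&(y>.05)&(y<.33)&(Z>.046)&(Z<.064)).astype(np.uint8)
    nn,lab,s,_=cv2.connectedComponentsWithStats(m)
    for k in range(1,nn):
        if s[k,4]>60:
            c,sz,a=cv2.minAreaRect(np.float32(W[lab==k][:,:2]*1000)); print(n,"mod",np.round(c,1),np.round(sz,1),round(a,1),round(float(np.median(W[lab==k][:,2])),4))
    fit(W,(x>.3)&(x<.8)&(y>0)&(y<.4)&(Z>.029)&(Z<.064)&(x>.46),n+" plate+mod",1)
E
python3 - <<'E'
from h import *
s=st();print(np.round(s["q"],2));onplate("scene");onplate("side");onplate("wrist");todo(.385,-.193,.1,84.6)
E
```

```text
t 27.35 pos [0.597  0.2631 0.1158] rot [0.034 0.999 0.004 0.004] F [0.3 1.1 0.4] op 0.623 ff 0.0
[ 0.    1.02 -1.02  1.55  0.94  1.11  0.26]
scene mod [594.5 259.4] [44.9 97.9] 86.5 0.0565
scene plate+mod c [592.6 191.7] short/long [106.6 194.9] short-axis deg -3.89 z 0.0354 2605
side mod [591.  261.2] [47.7 94.8] 84.6 0.054
side plate+mod c [586.8 192.8] short/long [100.5 197.5] short-axis deg -3.52 z 0.033 2401
wrist mod [595.2 260.1] [44.1 92.7] 86.1 0.0563
wrist plate+mod c [591.4 190.7] short/long [102.7 199.1] short-axis deg -3.5 z 0.0345 30643
shift cm [-20.96 -45.2   -0.89] turn deg [-2.00e-02  7.00e-02  8.85e+01]
```

Module A is on the plate at (595,260) mm. Next is B, in the middle slot.

Request:
step_arm:
  increments:
    - [[-1.95,-4.14,0],[0,0,-8.4]]
    - [[-1.95,-4.14,0],[0,0,-8.4]]
    - [[-1.95,-4.14,0],[0,0,-8.4]]
    - [[-1.95,-4.14,0],[0,0,-8.4]]
    - [[-1.95,-4.14,0],[0,0,-8.4]]
    - [[-1.95,-4.14,0],[0,0,-8.4]]
    - [[-1.95,-4.14,0],[0,0,-8.4]]
    - [[-1.95,-4.14,0],[0,0,-8.4]]
    - [[-1.95,-4.14,0],[0,0,-8.4]]
    - [[-1.95,-4.14,0],[0,0,-8.4]]
  fingers: 0

```text
clock: 28.5
tool_pos: [0.3977, -0.1562, 0.1076]
eef_rot: [0.696, 0.718, -0.001, -0.001]
contact_force: [1.3, -0.0, 0.4]
opening: 0.004
finger_force: 0.0
```

```bash
python3 - <<'E'
from h import *
s=st();print(np.round(s["q"],2));todo(.383,-.1924,-.0175,84.6)
E
```

```text
t 28.5 pos [ 0.3977 -0.1562  0.1076] rot [ 0.696  0.718 -0.001 -0.001] F [ 1.3 -0.   0.4] op 0.004 ff 0.0
[ 0.69  0.71 -0.68  2.22  0.94  0.53 -0.7 ]
shift cm [ -1.47  -3.62 -12.51] turn deg [-0.01 -0.11 -7.15]
```

Request:
step_arm:
  increments:
    - [[-0.75,-1.8,0],[0,0,-3.6]]
    - [[-0.72,-1.82,0],[0,0,-3.55]]
    - [[0,0,-2],[0,0,0]]
    - [[0,0,-2],[0,0,0]]
    - [[0,0,-2],[0,0,0]]
    - [[0,0,-2],[0,0,0]]
    - [[0,0,-1.5],[0,0,0]]
    - [[0,0,-1],[0,0,0]]
    - [[0,0,-1],[0,0,0]]
    - [[0,0,-0.5],[0,0,0]]

```text
clock: 29.5
tool_pos: [0.3838, -0.1906, -0.0132]
eef_rot: [0.737, 0.675, -0.001, -0.001]
contact_force: [0.2, -0.3, 0.8]
opening: 0.004
finger_force: 0.0
```

```bash
python3 - <<'E'
from h import *
s=st();print(np.round(s["q"],2));todo(.383,-.1924,-.0175,84.6)
E
```

```text
t 29.5 pos [ 0.3838 -0.1906 -0.0132] rot [ 0.737  0.675 -0.001 -0.001] F [ 0.2 -0.3  0.8] op 0.004 ff 0.0
[ 0.58  0.93 -0.37  2.27  1.66  0.3  -1.4 ]
shift cm [-0.08 -0.18 -0.43] turn deg [-0.03 -0.16 -0.36]
```

Request:
step_arm:
  increments:
    - [[0,-0.18,-0.4],[0,0,-0.3]]
    - [[0.6,-0.056,0],[0,0,0]]
    - [[0.6,-0.056,0],[0,0,0]]
    - [[0.6,-0.056,0],[0,0,0]]
    - [[0.6,-0.056,0],[0,0,0]]
    - [[0.6,-0.056,0],[0,0,0]]
    - [[0.6,-0.056,0],[0,0,0]]
    - [[0.6,-0.056,0],[0,0,0]]
    - [[0.6,-0.056,0],[0,0,0]]
    - [[0.6,-0.056,0],[0,0,0]]

```text
clock: 30.5
tool_pos: [0.4376, -0.198, -0.0163]
eef_rot: [0.74, 0.673, -0.001, -0.001]
contact_force: [-1.7, 0.2, 1.9]
opening: 0.003
finger_force: 0.7
```

```bash
python3 - <<'E'
from h import *
st();sinks("scene");sinks("side");todo(.5118,-.2046,-.0175,84.6)
E
```

```text
t 30.5 pos [ 0.4376 -0.198  -0.0163] rot [ 0.74   0.673 -0.001 -0.001] F [-1.7  0.2  1.9] op 0.003 ff 0.7
scene sink [ 450.2 -303.6] [29.5 95.1] 83.4 251
scene sink [ 461.6 -163.3] [29.  97.5] 83.2 231
scene sink [468.9 -93. ] [27.  97.2] 84.4 208
scene module c [ 493.  -235.4] short/long [103.5 173.3] short-axis deg -1.1 z 0.0245 777
side sink [ 457.5 -163.7] [30.4 94.1] 82.2 243
side sink [464.3 -93.1] [30.2 93. ] 85.6 271
side module c [ 491.1 -205.2] short/long [ 45.9 100.9] short-axis deg -89.81 z 0.023 242
shift cm [ 7.28 -0.67 -0.13] turn deg [-0.01 -0.01  0.01]
```

Request:
step_arm:
  increments:
    - [[0.75,-0.07,0],[0,0,0]]
    - [[0.75,-0.07,0],[0,0,0]]
    - [[0.75,-0.07,0],[0,0,0]]
    - [[0.75,-0.07,0],[0,0,0]]
    - [[0.75,-0.07,0],[0,0,0]]
    - [[0.75,-0.07,0],[0,0,0]]
    - [[0.75,-0.07,0],[0,0,0]]
    - [[0.75,-0.07,0],[0,0,0]]
    - [[0.75,-0.07,0],[0,0,0]]
    - [[0.6,-0.05,0],[0,0,0]]

```text
clock: 31.6
tool_pos: [0.5132, -0.2045, -0.0159]
eef_rot: [0.739, 0.673, 0.0, 0.0]
contact_force: [0.3, 0.9, 0.4]
opening: 0.005
finger_force: 0.4
```

Request:
step_arm:
  increments:
    - [[-1.5,0.15,0],[0,0,0]]
    - [[0,0,2],[0,0,0]]
    - [[0,0,3],[0,0,0]]
    - [[0,0,4],[0,0,0]]
    - [[0.5,0,4],[0,0,8]]
    - [[0.5,0,3],[0,0,8]]
    - [[0.5,0,2],[0,0,8]]
    - [[0.5,0,0],[0,0,8]]
    - [[0,0,0],[0,0,8]]
    - [[0,0,0],[0,0,8]]
  fingers: 0.66

```text
clock: 32.6
tool_pos: [0.518, -0.2031, 0.1647]
eef_rot: [0.399, 0.917, 0.0, 0.001]
contact_force: [-0.3, -0.7, -1.1]
opening: 0.66
finger_force: 0.0
```

```bash
python3 - <<'E'
from h import *
s=st();print(np.round(s["q"],2));sinks("wrist");sinks("side");todo(.575,-.2106,.05,-5)
E
```

```text
t 32.6 pos [ 0.518  -0.2031  0.1647] rot [0.399 0.917 0.    0.001] F [-0.3 -0.7 -1.1] op 0.66 ff 0.0
[ 0.83  0.83 -0.99  1.8   0.83  0.99  0.25]
wrist sink [469.4 -86. ] [ 9.2 91.9] 84.0 1159
wrist sink [468.5 -94.5] [ 3.3 90.7] 83.8 525
wrist sink [ 467.5 -100.2] [ 3.1 91.6] 84.3 516
wrist sink [ 467.2 -106. ] [ 3.2 92.1] 84.7 509
wrist sink [ 463.3 -152.9] [ 3.  91.1] 84.8 346
wrist sink [ 462.7 -158.7] [ 3.  91.5] 84.9 359
wrist sink [ 462.3 -164.5] [ 3.  91.3] 84.7 373
wrist sink [ 461.3 -170.3] [ 3.1 91.5] 84.8 382
wrist sink [ 460.9 -176.1] [ 3.2 91.8] 84.7 396
wrist sink [ 456.3 -222.8] [ 3.3 92.1] 84.6 470
wrist sink [ 454.7 -237.4] [20.9 92.5] 84.6 1993
wrist sink [ 448.  -304.8] [27.6 91.8] 84.6 2750
wrist module c [ 575.4 -210.1] short/long [44.3 92.1] short-axis deg 84.54 z 0.0253 3819
side sink [ 444.7 -303.7] [30.6 93.7] 84.6 209
side sink [ 450.4 -233.4] [31.4 93.4] 83.0 237
side sink [ 457.7 -163.8] [31. 93.] 84.1 245
side sink [463.5 -93.9] [30.1 91.6] 84.7 263
side module c [ 570.3 -207.8] short/long [48.8 94. ] short-axis deg 88.41 z 0.0225 349
shift cm [  5.73  -0.76 -11.41] turn deg [-5.000e-02  1.000e-02  4.234e+01]
```

Request:
step_arm:
  increments:
    - [[1.15,-0.14,-1],[0,0,8.4]]
    - [[1.15,-0.14,-1],[0,0,8.4]]
    - [[1.15,-0.14,-1],[0,0,8.4]]
    - [[1.15,-0.14,-1],[0,0,8.4]]
    - [[1.15,-0.14,-1],[0,0,8.3]]
    - [[0,0,-2],[0,0,0]]
    - [[0,0,-2],[0,0,0]]
    - [[0,0,-2],[0,0,0]]
    - [[0,0,0],[0,0,0]]
    - [[0,0,0],[0,0,0]]

```text
clock: 33.7
tool_pos: [0.5743, -0.2098, 0.0539]
eef_rot: [0.049, 0.999, 0.0, -0.0]
contact_force: [0.2, 0.1, 0.7]
opening: 0.655
finger_force: 0.0
```

```bash
python3 - <<'E'
from h import *
s=st();print(np.round(s["q"],2));todo(.5754,-.2103,-.023,-5.4)
E
```

```text
t 33.7 pos [ 0.5743 -0.2098  0.0539] rot [ 0.049  0.999  0.    -0.   ] F [0.2 0.1 0.7] op 0.655 ff 0.0
[ 0.79  1.09 -1.03  1.7   1.08  1.04  0.84]
shift cm [ 0.11 -0.05 -7.69] turn deg [-0.01 -0.05  0.21]
```

Request:
step_arm:
  increments:
    - [[0.1,-0.05,-1.5],[0,0,0.2]]
    - [[0,0,-1.5],[0,0,0]]
    - [[0,0,-1.5],[0,0,0]]
    - [[0,0,-1.2],[0,0,0]]
    - [[0,0,-0.8],[0,0,0]]
    - [[0,0,-0.6],[0,0,0]]
    - [[0,0,-0.3],[0,0,0]]
    - [[0,0,-0.25],[0,0,0]]
    - [[0,0,0],[0,0,0]]
    - [[0,0,0],[0,0,0]]

```text
clock: 34.7
tool_pos: [0.5762, -0.2105, -0.022]
eef_rot: [0.046, 0.999, -0.0, 0.0]
contact_force: [1.2, -0.3, 0.0]
opening: 0.659
finger_force: 0.0
```

Request:
step_arm:
  increments:
    - [[0,0,0],[0,0,0]]
    - [[0,0,0],[0,0,0]]
    - [[0,0,0],[0,0,0]]
    - [[0,0,0],[0,0,0]]
    - [[0,0,0],[0,0,0]]
    - [[0,0,0.5],[0,0,0]]
    - [[0,0,1],[0,0,0]]
    - [[0,0,1.5],[0,0,0]]
    - [[0,0,3],[0,0,0]]
    - [[0,0,3],[0,0,0]]
  fingers: 0
  grip_force: 35

```text
clock: 35.7
tool_pos: [0.5756, -0.2102, 0.0693]
eef_rot: [0.046, 0.999, 0.0, -0.0]
contact_force: [0.2, -0.8, -1.5]
opening: 0.492
finger_force: 35.0
```

```bash
python3 - <<'E'
from h import *
onplate("scene");onplate("side");todo(.590,.1915,.10,-3.7)
E
```

```text
scene mod [593.7 259.5] [ 44.5 100.4] 86.4 0.0563
scene plate+mod c [591.5 191.9] short/long [106.2 195.9] short-axis deg -4.69 z 0.0355 2593
side mod [591.1 260.9] [46.9 95.8] 85.4 0.0541
side plate+mod c [586.  193.2] short/long [101.6 195.3] short-axis deg -4.5 z 0.0329 2411
shift cm [ 1.08 40.13  2.7 ] turn deg [0.01 0.49 1.54]
```

Request:
step_arm:
  increments:
    - [[0.1,2,3],[0,0.25,0]]
    - [[0.15,4.3,0.5],[0,0.25,0]]
    - [[0.15,4.3,0],[0,0,0.5]]
    - [[0.15,4.3,0],[0,0,0.5]]
    - [[0.15,4.3,0],[0,0,0.5]]
    - [[0.15,4.3,0],[0,0,0]]
    - [[0.15,4.3,0],[0,0,0]]
    - [[0.15,4.3,0],[0,0,0]]
    - [[0.15,4.3,0],[0,0,0]]
    - [[0.15,3,0],[0,0,0]]

```text
clock: 36.8
tool_pos: [0.5893, 0.1873, 0.1029]
eef_rot: [0.031, 1.0, 0.001, -0.004]
contact_force: [0.3, 1.0, -1.8]
opening: 0.502
finger_force: 35.0
```

```bash
python3 - <<'E'
from h import *
st();todo(.590,.190,.010,-3.7)
E
```

```text
t 36.8 pos [0.5893 0.1873 0.1029] rot [ 0.031  1.     0.001 -0.004] F [ 0.3  1.  -1.8] op 0.502 ff 35.0
shift cm [ 0.07  0.27 -9.29] turn deg [-0.09 -0.51 -0.14]
```

Request:
step_arm:
  increments:
    - [[0.07,0.25,0],[0,-0.5,0]]
    - [[0,0,-2],[0,0,0]]
    - [[0,0,-2],[0,0,0]]
    - [[0,0,-2],[0,0,0]]
    - [[0,0,-1.4],[0,0,0]]
    - [[0,0,-0.8],[0,0,0]]
    - [[0,0,-0.6],[0,0,0]]
    - [[0,0,-0.3],[0,0,0]]
    - [[0,0,-0.1],[0,0,0]]
    - [[0,0,-0.1],[0,0,0]]

```text
clock: 37.8
tool_pos: [0.5915, 0.1863, 0.0102]
eef_rot: [0.033, 0.999, 0.0, 0.001]
contact_force: [0.5, -0.2, -1.5]
opening: 0.494
finger_force: 35.0
```

Request:
step_arm:
  increments:
    - [[0,0,0],[0,0,0]]
    - [[0,0,0],[0,0,0]]
    - [[0,0,0],[0,0,0]]
    - [[0,0,0],[0,0,0]]
    - [[0,0,0],[0,0,0]]
    - [[0,0,0],[0,0,0]]
    - [[0,0,0],[0,0,0]]
    - [[0,0,0],[0,0,0]]
    - [[0,0,0],[0,0,0]]
    - [[0,0,0],[0,0,0]]

```text
clock: 38.8
tool_pos: [0.591, 0.186, 0.0096]
eef_rot: [0.033, 0.999, -0.0, 0.0]
contact_force: [-0.4, 0.1, -1.4]
opening: 0.494
finger_force: 35.0
```

Request:
step_arm:
  increments:
    - [[0,0,-0.08],[0,0,0]]
    - [[0,0,0],[0,0,0]]
    - [[0,0,0],[0,0,0]]
    - [[0,0,0],[0,0,0]]
    - [[0,0,0],[0,0,0]]
    - [[0,0,0],[0,0,0]]
    - [[0,0,2],[0,0,0]]
    - [[0,0,4],[0,0,0]]
    - [[0,0,4],[0,0,0]]
    - [[0,0,0],[0,0,0]]
  fingers: 0.6

```text
clock: 39.8
tool_pos: [0.5936, 0.189, 0.1145]
eef_rot: [0.033, 0.999, 0.003, 0.004]
contact_force: [0.8, 0.8, 0.2]
opening: 0.598
finger_force: 0.0
```

```bash
python3 - <<'E'
from h import *
s=st();print(np.round(s["q"],2));onplate("scene");onplate("wrist");todo(.376,-.262,.1,84.6)
E
```

```text
t 39.8 pos [0.5936 0.189  0.1145] rot [0.033 0.999 0.003 0.004] F [0.8 0.8 0.2] op 0.598 ff 0.0
[ 0.14  1.01 -1.06  1.64  0.98  1.09  0.3 ]
scene mod [591.1 186.6] [42.1 97. ] 86.0 0.0566
scene mod [594.6 259.3] [45.1 99.7] 86.2 0.0563
scene plate+mod c [594.  191.6] short/long [103.8 194.8] short-axis deg -3.69 z 0.0378 2651
wrist mod [590.6 186.9] [44.  92.5] 86.2 0.0564
wrist mod [594.7 259.8] [43.9 91.9] 86.0 0.0564
wrist plate+mod c [591.5 190.5] short/long [103.  197.9] short-axis deg -3.54 z 0.0353 30813
shift cm [-21.55 -44.8   -0.96] turn deg [-7.000e-02  1.000e-01  8.837e+01]
```

Request:
step_arm:
  increments:
    - [[-1.95,-4.14,0],[0,0,-8.4]]
    - [[-1.95,-4.14,0],[0,0,-8.4]]
    - [[-1.95,-4.14,0],[0,0,-8.4]]
    - [[-1.95,-4.14,0],[0,0,-8.4]]
    - [[-1.95,-4.14,0],[0,0,-8.4]]
    - [[-1.95,-4.14,0],[0,0,-8.4]]
    - [[-1.95,-4.14,0],[0,0,-8.4]]
    - [[-1.95,-4.14,0],[0,0,-8.4]]
    - [[-1.95,-4.14,0],[0,0,-8.4]]
    - [[-1.95,-4.14,0],[0,0,-8.4]]
  fingers: 0

```text
clock: 40.9
tool_pos: [0.3938, -0.2296, 0.1077]
eef_rot: [0.695, 0.719, -0.001, -0.001]
contact_force: [0.8, 0.1, -1.0]
opening: 0.001
finger_force: 0.0
```

```bash
python3 - <<'E'
from h import *
s=st();todo(.3759,-.2627,-.0165,84.6)
E
```

```text
t 40.9 pos [ 0.3938 -0.2296  0.1077] rot [ 0.695  0.719 -0.001 -0.001] F [ 0.8  0.1 -1. ] op 0.001 ff 0.0
shift cm [ -1.79  -3.31 -12.42] turn deg [-0.05 -0.17 -7.3 ]
```

Request:
step_arm:
  increments:
    - [[-0.9,-1.65,0],[0,0,-3.65]]
    - [[-0.9,-1.66,0],[0,0,-3.65]]
    - [[0,0,-2],[0,0,0]]
    - [[0,0,-2],[0,0,0]]
    - [[0,0,-2],[0,0,0]]
    - [[0,0,-2],[0,0,0]]
    - [[0,0,-1.5],[0,0,0]]
    - [[0,0,-1],[0,0,0]]
    - [[0,0,-1],[0,0,0]]
    - [[0,0,-0.6],[0,0,0]]

```text
clock: 41.9
tool_pos: [0.3764, -0.2606, -0.014]
eef_rot: [0.738, 0.675, -0.001, -0.002]
contact_force: [0.7, -0.7, 0.1]
opening: 0.005
finger_force: 0.0
```

```bash
python3 - <<'E'
from h import *
s=st();print(np.round(s["q"],2));todo(.376,-.2627,-.0165,84.6)
E
```

```text
t 41.9 pos [ 0.3764 -0.2606 -0.014 ] rot [ 0.738  0.675 -0.001 -0.002] F [ 0.7 -0.7  0.1] op 0.005 ff 0.0
[ 0.78  0.95 -0.44  2.18  1.4   0.36 -0.97]
shift cm [-0.04 -0.21 -0.25] turn deg [-0.08 -0.23 -0.35]
```

Request:
step_arm:
  increments:
    - [[0,-0.2,-0.25],[0,0,-0.3]]
    - [[0.6,-0.056,0],[0,0,0]]
    - [[0.6,-0.056,0],[0,0,0]]
    - [[0.6,-0.056,0],[0,0,0]]
    - [[0.6,-0.056,0],[0,0,0]]
    - [[0.6,-0.056,0],[0,0,0]]
    - [[0.6,-0.056,0],[0,0,0]]
    - [[0.6,-0.056,0],[0,0,0]]
    - [[0.6,-0.056,0],[0,0,0]]
    - [[0.6,-0.056,0],[0,0,0]]

```text
clock: 42.9
tool_pos: [0.4325, -0.2683, -0.0147]
eef_rot: [0.739, 0.673, -0.0, -0.0]
contact_force: [-1.5, -0.2, -0.5]
opening: 0.003
finger_force: 0.4
```

```bash
python3 - <<'E'
from h import *
st();sinks("scene");sinks("side");todo(.5049,-.2749,-.0165,84.6)
E
```

```text
t 42.9 pos [ 0.4325 -0.2683 -0.0147] rot [ 0.739  0.673 -0.    -0.   ] F [-1.5 -0.2 -0.5] op 0.003 ff 0.4
scene sink [ 455.2 -235.3] [29.2 96.3] 84.8 239
scene sink [ 462.8 -163.4] [28.  93.6] 84.0 237
scene sink [469.8 -93.5] [27.6 94.9] 84.6 213
scene module c [ 490.3 -258.6] short/long [ 81.6 117.6] short-axis deg 39.79 z 0.0248 499
side sink [ 449.4 -247.3] [58.3 91.8] 85.1 274
side sink [ 457.3 -164.1] [31.3 92.4] 83.8 255
side sink [463.4 -93.2] [29.  92.5] 86.0 269
side module c [ 489.  -275.3] short/long [50.6 96.7] short-axis deg 88.81 z 0.0229 224
shift cm [ 7.13 -0.67 -0.19] turn deg [ 0.01  0.09 -0.05]
```

Request:
step_arm:
  increments:
    - [[0.75,-0.07,0],[0,0,0]]
    - [[0.75,-0.07,0],[0,0,0]]
    - [[0.75,-0.07,0],[0,0,0]]
    - [[0.75,-0.07,0],[0,0,0]]
    - [[0.75,-0.07,0],[0,0,0]]
    - [[0.75,-0.07,0],[0,0,0]]
    - [[0.75,-0.07,0],[0,0,0]]
    - [[0.75,-0.07,0],[0,0,0]]
    - [[0.75,-0.07,0],[0,0,0]]
    - [[0.5,-0.05,0],[0,0,0]]

```text
clock: 44.0
tool_pos: [0.5057, -0.2749, -0.0147]
eef_rot: [0.739, 0.673, 0.0, 0.0]
contact_force: [-1.7, 0.2, -0.2]
opening: 0.006
finger_force: 0.6
```

Request:
step_arm:
  increments:
    - [[-1.5,0.15,0],[0,0,0]]
    - [[0,0,2],[0,0,0]]
    - [[0,0,3],[0,0,0]]
    - [[0,0,4],[0,0,0]]
    - [[0.5,0,4],[0,0,8]]
    - [[0.5,0,3],[0,0,8]]
    - [[0.5,0,2],[0,0,8]]
    - [[0.5,0,0],[0,0,8]]
    - [[0,0,0],[0,0,8]]
    - [[0,0,0],[0,0,8]]
  fingers: 0.66

```text
clock: 45.0
tool_pos: [0.5105, -0.2735, 0.1659]
eef_rot: [0.399, 0.917, 0.0, 0.001]
contact_force: [0.1, 0.5, -0.9]
opening: 0.657
finger_force: 0.0
```

```bash
python3 - <<'E'
from h import *
s=st();print(np.round(s["q"],2));sinks("wrist");sinks("side");todo(.5681,-.281,.05,-5.4)
E
```

```text
t 45.0 pos [ 0.5105 -0.2735  0.1659] rot [0.399 0.917 0.    0.001] F [ 0.1  0.5 -0.9] op 0.657 ff 0.0
[ 0.96  0.87 -1.03  1.73  0.85  1.06  0.37]
wrist sink [472.  -95.1] [27.7 85. ] 85.0 3227
wrist sink [ 462.9 -153.6] [ 3.3 91.7] 84.2 583
wrist sink [ 462.6 -159.1] [ 3.7 91.5] 83.8 559
wrist sink [ 461.4 -164.9] [ 3.3 90.4] 83.7 514
wrist sink [ 461.2 -170.6] [ 3.1 92. ] 84.1 519
wrist sink [ 460.7 -176.3] [ 3.4 91.6] 84.6 505
wrist sink [ 456.2 -222.9] [ 2.9 91.7] 84.9 348
wrist sink [ 455.6 -228.7] [ 3.  91.3] 85.0 353
wrist sink [ 455.5 -234.5] [ 3.  91.5] 84.9 365
wrist sink [ 454.6 -240.3] [ 3.1 91.4] 84.9 378
wrist sink [ 454.2 -246.2] [ 3.1 91.6] 84.9 385
wrist sink [ 449.4 -293. ] [ 3.2 92.1] 84.8 464
wrist sink [ 448.7 -298.8] [ 3.2 92. ] 84.7 480
wrist sink [ 447.8 -310.6] [15.3 92.3] 84.8 1493
wrist module c [ 567.5 -279.9] short/long [44.2 92.3] short-axis deg 84.56 z 0.0253 3823
side sink [ 444.1 -303.8] [32.8 94. ] 87.2 206
side sink [ 450.3 -233.3] [30.8 94.3] 84.9 227
side sink [ 458.4 -164. ] [29.2 94.3] 83.5 241
side sink [463.7 -93. ] [30.6 93.4] 85.0 267
side module c [ 562.6 -278.9] short/long [49.5 95.1] short-axis deg 83.25 z 0.0222 321
shift cm [  5.8   -0.76 -11.53] turn deg [-5.000e-02  3.000e-02  4.195e+01]
```

Request:
step_arm:
  increments:
    - [[1.16,-0.14,-1],[0,0,8.4]]
    - [[1.16,-0.14,-1],[0,0,8.4]]
    - [[1.16,-0.14,-1],[0,0,8.4]]
    - [[1.16,-0.13,-1],[0,0,8.4]]
    - [[1.16,-0.13,-1],[0,0,8.4]]
    - [[0,0,-2],[0,0,0]]
    - [[0,0,-2],[0,0,0]]
    - [[0,0,-2],[0,0,0]]
    - [[0,0,0],[0,0,0]]
    - [[0,0,0],[0,0,0]]

```text
clock: 46.1
tool_pos: [0.567, -0.2802, 0.0549]
eef_rot: [0.047, 0.999, -0.0, -0.0]
contact_force: [0.5, -0.7, 0.3]
opening: 0.656
finger_force: 0.0
```

```bash
python3 - <<'E'
from h import *
s=st();print(np.round(s["q"],2));todo(.5675,-.2801,-.023,-5.4)
E
```

```text
t 46.1 pos [ 0.567  -0.2802  0.0549] rot [ 0.047  0.999 -0.    -0.   ] F [ 0.5 -0.7  0.3] op 0.656 ff 0.0
[ 0.9   1.12 -1.07  1.63  1.1   1.1   0.98]
shift cm [ 0.05  0.01 -7.79] turn deg [ 0.   -0.04  0.01]
```

Request:
step_arm:
  increments:
    - [[0,0,-1.5],[0,0,0]]
    - [[0,0,-1.5],[0,0,0]]
    - [[0,0,-1.5],[0,0,0]]
    - [[0,0,-1.2],[0,0,0]]
    - [[0,0,-0.8],[0,0,0]]
    - [[0,0,-0.6],[0,0,0]]
    - [[0,0,-0.4],[0,0,0]]
    - [[0,0,-0.25],[0,0,0]]
    - [[0,0,0],[0,0,0]]
    - [[0,0,0],[0,0,0]]

```text
clock: 47.1
tool_pos: [0.5679, -0.2803, -0.0218]
eef_rot: [0.047, 0.999, -0.0, 0.0]
contact_force: [0.4, -0.0, 0.4]
opening: 0.658
finger_force: 0.0
```

Request:
step_arm:
  increments:
    - [[0,0,0],[0,0,0]]
    - [[0,0,0],[0,0,0]]
    - [[0,0,0],[0,0,0]]
    - [[0,0,0],[0,0,0]]
    - [[0,0,0],[0,0,0]]
    - [[0,0,0.5],[0,0,0]]
    - [[0,0,1],[0,0,0]]
    - [[0,0,1.5],[0,0,0]]
    - [[0,0,3],[0,0,0]]
    - [[0,0,3],[0,0,0]]
  fingers: 0
  grip_force: 35

```text
clock: 48.1
tool_pos: [0.5673, -0.2799, 0.0694]
eef_rot: [0.046, 0.999, 0.0, -0.0]
contact_force: [0.4, -0.0, -2.9]
opening: 0.495
finger_force: 35.0
```

```bash
python3 - <<'E'
from h import *
onplate("scene");onplate("side");todo(.586,.119,.10,-3.7)
E
```

```text
scene mod [590.  186.8] [42.2 96.3] 86.0 0.0567
scene mod [593.9 259.7] [45.1 99.4] 85.9 0.0563
scene plate+mod c [592.6 191.7] short/long [106.1 194.9] short-axis deg -3.63 z 0.0381 2679
side mod [586.5 187.4] [46.3 96.2] 86.4 0.0539
side mod [591.2 261.1] [46.8 95.5] 85.2 0.0541
side plate+mod c [585.9 193.2] short/long [100.6 197.7] short-axis deg -4.25 z 0.046 2565
shift cm [ 1.5  39.88  2.67] turn deg [0.07 0.49 1.64]
```

Request:
step_arm:
  increments:
    - [[0.1,2,3],[0,0.2,0]]
    - [[0.15,4.3,0.5],[0,0,0]]
    - [[0.15,4.3,0],[0,0,0.5]]
    - [[0.15,4.3,0],[0,0,0.5]]
    - [[0.15,4.3,0],[0,0,0.5]]
    - [[0.15,4.3,0],[0,0,0]]
    - [[0.15,4.3,0],[0,0,0]]
    - [[0.15,4.3,0],[0,0,0]]
    - [[0.15,4.3,0],[0,0,0]]
    - [[0.15,3,0],[0,0,0]]

```text
clock: 49.2
tool_pos: [0.5813, 0.1174, 0.103]
eef_rot: [0.032, 0.999, 0.001, -0.002]
contact_force: [-0.4, -0.7, -1.8]
opening: 0.498
finger_force: 35.0
```

Request:
step_arm:
  increments:
    - [[0,0,0],[0,0,0]]
    - [[0,0,0],[0,0,0]]
    - [[0,0,0],[0,0,0]]
    - [[0,0,0],[0,0,0]]
    - [[0,0,0],[0,0,0]]
    - [[0,0,0],[0,0,0]]
    - [[0,0,0],[0,0,0]]
    - [[0,0,0],[0,0,0]]
    - [[0,0,0],[0,0,0]]
    - [[0,0,0],[0,0,0]]

```text
clock: 50.2
tool_pos: [0.5821, 0.1138, 0.1028]
eef_rot: [0.034, 0.999, -0.0, -0.002]
contact_force: [-0.4, -0.2, -1.6]
opening: 0.497
finger_force: 35.0
```

```bash
python3 - <<'E'
from h import *
st();todo(.586,.119,.010,-3.7);plate("side")
E
```

```text
t 50.2 pos [0.5821 0.1138 0.1028] rot [ 0.034  0.999 -0.    -0.002] F [-0.4 -0.2 -1.6] op 0.497 ff 35.0
shift cm [ 0.39  0.52 -9.28] turn deg [ 0.03 -0.19  0.15]
side plate c [584.2 169.9] short/long [ 99.5 150.4] short-axis deg -2.73 z 0.0321 861
```

Request:
step_arm:
  increments:
    - [[0.4,0.5,0],[0,0,0]]
    - [[0,0,-2],[0,0,0]]
    - [[0,0,-2],[0,0,0]]
    - [[0,0,-2],[0,0,0]]
    - [[0,0,-1.4],[0,0,0]]
    - [[0,0,-0.8],[0,0,0]]
    - [[0,0,-0.6],[0,0,0]]
    - [[0,0,-0.3],[0,0,0]]
    - [[0,0,-0.1],[0,0,0]]
    - [[0,0,-0.1],[0,0,0]]

```text
clock: 51.25
tool_pos: [0.5864, 0.119, 0.0103]
eef_rot: [0.034, 0.999, -0.0, -0.001]
contact_force: [0.6, -1.0, -1.9]
opening: 0.492
finger_force: 35.0
```

Request:
step_arm:
  increments:
    - [[0,0,0],[0,0,0]]
    - [[0,0,0],[0,0,0]]
    - [[0,0,0],[0,0,0]]
    - [[0,0,0],[0,0,0]]
    - [[0,0,0],[0,0,0]]
    - [[0,0,0],[0,0,0]]
    - [[0,0,0],[0,0,0]]
    - [[0,0,0],[0,0,0]]
    - [[0,0,0],[0,0,0]]
    - [[0,0,0],[0,0,0]]

```text
clock: 52.25
tool_pos: [0.5861, 0.1187, 0.0098]
eef_rot: [0.034, 0.999, -0.0, -0.002]
contact_force: [0.3, -0.0, -3.0]
opening: 0.496
finger_force: 35.0
```

Request:
step_arm:
  increments:
    - [[0,0,-0.08],[0,0,0]]
    - [[0,0,0],[0,0,0]]
    - [[0,0,0],[0,0,0]]
    - [[0,0,0],[0,0,0]]
    - [[0,0,0],[0,0,0]]
    - [[0,0,0],[0,0,0]]
    - [[0,0,2],[0,0,0]]
    - [[0,0,4],[0,0,0]]
    - [[0,0,4],[0,0,0]]
    - [[0,0,3],[0,0,0]]
  fingers: 0.6

```text
clock: 53.25
tool_pos: [0.5864, 0.1194, 0.1415]
eef_rot: [0.033, 0.999, 0.0, -0.001]
contact_force: [1.1, -0.6, -0.0]
opening: 0.598
finger_force: 0.0
```

Request:
step_arm:
  increments:
    - [[-1,-4,1],[0,0,0]]
    - [[-1,-4,1],[0,0,0]]
    - [[-1,-4,1],[0,0,0]]
    - [[-1,-4,0],[0,0,0]]
    - [[-1,0,0],[0,0,0]]
    - [[0,0,0],[0,0,0]]
    - [[0,0,0],[0,0,0]]
    - [[0,0,0],[0,0,0]]
    - [[0,0,0],[0,0,0]]
    - [[0,0,0],[0,0,0]]

```text
clock: 54.25
tool_pos: [0.5364, -0.0403, 0.169]
eef_rot: [0.033, 0.999, -0.0, -0.002]
contact_force: [0.6, 0.8, -0.7]
opening: 0.602
finger_force: 0.0
```

```bash
python3 - <<'E'
from h import *
st();onplate("scene");onplate("side");stand("scene");stand("side");sinks("scene");cloud("scene","pics/end.png")
E
```

```text
t 54.25 pos [ 0.5364 -0.0403  0.169 ] rot [ 0.033  0.999 -0.    -0.002] F [ 0.6  0.8 -0.7] op 0.602 ff 0.0
scene mod [586.  120.4] [44.  96.1] 85.9 0.0564
scene mod [590.7 186.9] [42.3 97.6] 86.0 0.0566
scene mod [596.  259.4] [45.1 97.9] 85.9 0.0564
scene plate+mod c [592.5 192. ] short/long [105.1 195.5] short-axis deg -4.38 z 0.054 2721
side mod [581.4 120.3] [48.5 92.8] 87.2 0.0537
side mod [586.5 187.8] [45.8 94.8] 85.9 0.0539
side mod [591.1 261.1] [46.2 96.4] 87.1 0.054
side plate+mod c [586.5 193.8] short/long [ 99.4 194.9] short-axis deg -3.32 z 0.0524 2801
scene stand c [535.2 195.8] short/long [245.2 271.9] short-axis deg 86.57 z 0.0253 5850
side stand c [528.6 197.2] short/long [249.2 269.5] short-axis deg 86.67 z 0.0236 7301
scene sink [ 448.  -303.6] [29.9 97.1] 83.8 254
scene sink [ 455.2 -234.9] [29.2 99.7] 84.6 243
scene sink [ 462.5 -163.8] [28.  97.3] 84.5 223
scene sink [469.4 -93.3] [27.6 96.1] 84.7 210
scene module c [ 467.9 -305.2] short/long [28.7 58.5] short-axis deg 83.32 z 0.0239 77
```

View pics/end.png

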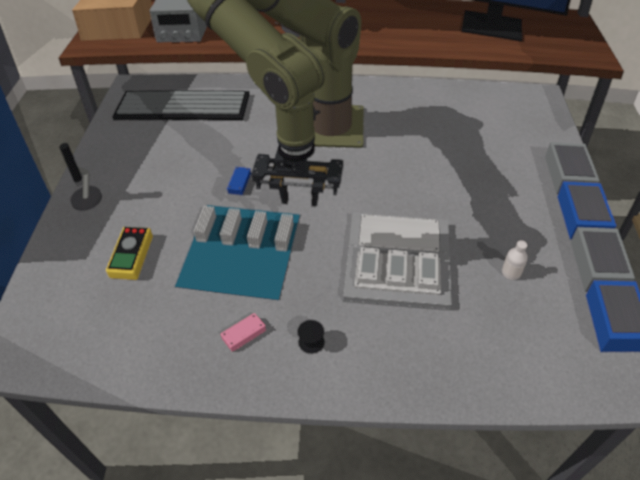

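The final picture shows all three modules side by side on the plate at (370,267), (398,268) and (428,270). The sinks, bottle, spool and meter are where they started, so I hand the job in.

```bash
python3 -c "
from plant import r
print(r.finish_job())"
```

```text
the job is handed in; nothing more can be done
None
```

I handed the job in after about 54 s of robot time: by the final camera fits the top plate lies square on the ledge with all three modules flat and side by side on it, the sinks and bystanders look unmoved, and `finish_job` returned no verdict.

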